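Clamp a dropper bottle in the cam-lever bottle clamp

TASK

Fix the dropper bottle in the bench clamp so that its collar can be tightened: stand it upright on the clamp's wooden bed between the rubber-faced fence and the open pad, slide it gently along until it is fully home against the end stop, and let go of it. Only then swing the black-gripped cam lever round, feeling for the point where it snaps over centre, and let go once it has, so that it stays shut by itself with the pad gripping the bottle. The bottle is glass, so never ram it into the stop; do not force the lever on against its own stop either, and leave the other things on the table where they are.

Things in the scene. Friction and masses are not known exactly. Their poses are not given: they have to be found in the camera images.
- bottle: The 30 ml amber glass dropper bottle, the only one standing on the worktop before the robot (others stand in racks and trays); 62 g +-30 %. Origin: centre of its underside, z up. Body 38.4 mm in diameter up to 67 mm above the origin, then black collar and bulb about 20 mm wide up to 102 mm. Grasp it round the body 48 to 60 mm up: there the fingers clear all clamp parts beside it.
- bottle_clamp: Bench clamp fixed on the table. Origin on the table below the seated bottle's axis; x points from the lever across the bottle to the fence, y along the fence from the open mouth to the end stop, z up. Wooden bed board x -121 to +56, y -92 to +68 mm, its surface 12 mm above the table. Dark plunger guide at x -63 to -45, y -22 to +22 mm, top 45 mm above the table.
- fence (a point): Middle of the fence's lower edge: clamp x = +19.2, y = -14 mm, on the bed; axes as the clamp's. The fence is a fixed rubber-faced wall along y, from y = -64 to +36 mm, top 44 mm above the table; beyond its mouth end a flap flares away. With the lever open the channel between pad and fence is 43 to 52 mm wide, for the 38.4 mm bottle.
- end_stop: Rubber-faced metal block across the far end of the channel, fixed. Origin and axes are the clamp's; its face is at y = +19.2 mm, x -17 to +17 mm, top 42 mm above the table.
- clamp_pad: Rubber-faced pad 28 mm wide (y), 17 to 43 mm above the table, on a stiff spring. Axes as the clamp's; its face is 28 mm from its origin, to -x, and the origin lies within 5 mm of the clamp's while open. As the lever closes it moves along +x, pushes the bottle onto the fence and presses it there with some 40 to 50 N. It cannot push the bottle to the end stop.
- seat (a point): Point on the bed where the centre of the bottle's underside is when the bottle touches both fence and end stop; axes as the clamp's. Before clamping the bottle may stand a few mm off the fence (towards -x), as the pad will push it there; the end stop must be reached by sliding along +y.
- mouth (a point): Point on the bed in the channel's mouth, 65 mm before the seat (clamp x = -2.5, y = -65 mm), with room to set the bottle down there. Axes as the clamp's.
- cam_lever: Cam lever; closes clockwise seen from above about an upright pivot (its origin, on the table). Its handle can be re-set on a splined hub, so the swing from open to dead centre differs: 1.28 to 1.92 rad. The push at the grip rises to 7 to 10 N, then eases to nothing at dead centre; there it snaps on 0.18 rad (11 mm) to its hard shut stop. Let go before dead centre, it swings back.
- lever_pivot (a point): On the lever's upright pivot axis, 66.5 mm above the table; clamp x = -91, y = 0 mm. Axes as the clamp's.
- lever_grip (a point): Middle of the lever's black round grip, 62 mm from the pivot axis, 66.5 mm above the table; moves with the lever. Grip 15.6 mm thick, 42 to 78 mm from the axis, 54 to 78 mm above the table, free underneath. In the clamp frame, open, it points from the pivot at 205 degrees (counted from +x towards +y), so to -x and a little to -y; shut, at 84 to 122 degrees.
- tin: Round tin before the robot, 59 mm wide, 26 mm high, bystander; origin at the centre of its underside.
- roll: Label roll lying flat before the robot, 64 mm wide, 26 mm high, bystander; origin at the centre of its underside.
There are look-alikes about, which are no part of the job. Leave any green look-alike of the bottle alone.

How it is judged:
By the outcome, as a careful person would: the job done as asked, in the order asked, and still so for the second after the job is handed in, with the robot touching nothing.
It also fails if it takes over 72 s, if anything falls off the work surface, if the arm or the gripper's body presses on something with over 40 N, if the wrist force passes 120 N, or if a joint passes its speed limit or range.

ROBOT

A 6-joint arm with a two-finger parallel gripper is mounted at the origin on the work surface; the furniture and walls round the work are solid. World frame = base frame: x ahead of the robot, y to its left, z up, the work surface at z = 0. Lengths are in mm, angles in degrees, forces in N, time in s.
With the tool pointing down it reaches from about 300 to 750 mm from the base axis. Payload 8.5 kg.
Tool frame: the origin (TCP) lies at the very end of the fingers, on their centre line; the grasp point (between the pads) lies 19 mm behind it; z points along the fingers, x is the direction in which the jaws open and shut, and the axes are right-handed (so a half turn about z gives the same grasp; the last joint's range is limited). The gripper opens to 88 mm and grips with 3 to 60 N. Pads are 18 mm wide; open, the fingers measure 123 mm over their backs; the gripper's body (75 mm by 187 mm) begins 45 mm behind the grasp point.
Start: joints at [-88.138, 21.807, 74.336, -0, 83.858, -12.336], TCP at [134.895, -533.183, 238.748] pointing down, gripper open.
Joint ranges: [-178.18, 178.18], [-50.72, 133.34], [12.68, 142.11], [-81.47, 261.47], [9.98, 163.14], [-165.26, 165.26]. Speed limits (degrees/s): [136.94, 136.94, 180, 180, 180, 180].

INTERFACE

Orientations are given as a 3x3 rotation matrix whose columns are the frame's x, y, z axes.
In Python, from workcell import manip gives the robot as it stands.
- The arm moves only by the tool apply_moves, never from a script. Its argument "steps" is one flat list of numbers, 7 for each row, row after row: the shift along the tool's x, y, z in m, then the turn, a rotation vector about the tool's x, y, z in degrees, then the gripper command: -1 is shut, 1 is fully open, values between are in proportion. In form: [tx, ty, tz, rx, ry, rz, fingers, tx, ty, tz, rx, ry, rz, fingers, ...]. A call has exactly 10 rows; each row is the pose to reach, as a shift and turn from the pose measured when the call began, along the tool's axes at that moment; what a row does not reach only later rows make up. A row lasts 1/12 s, in which the tool goes at most 41.7 mm and 7.16 degrees, less where a joint would pass 70% of its speed; a pose out of reach is approached as far as the arm can. A call with a gripper value outside its range is refused whole. The fingers move at their own pace and stop on an object; the grip force is fixed at half the most. Time passes only in rows, so rows that repeat a pose let the fingers close, or fill a call up. It gives the time, the measured TCP pose, the force and the opening at its end, in the units of the state.
- manip.read_state(): the state, without advancing time (a new reading comes with each control period).
- manip.grab_frame(name): name is "side" or "top" or "wrist"; returns a dict with "pixels" (400x640x3 uint8, red, green, blue), "fx", "fy", "cx", "cy" (pixels), "k1" (the pictures are not rectified: a ray, as slopes to the right and down, at radius r is drawn at 1 + k1 r^2 times it, then the intrinsics apply), "pose" (4x4, takes a point from camera to world coordinates); the wrist camera has in their place "mount" (4x4, takes a point from camera to tool coordinates, whose origin is the TCP and whose axes are the tool frame's). Camera axes: x right, y down, z forward; pixel columns grow to the right and rows downward; lengths in mm; the calibration is good to about 2 mm. A picture is of the moment at which its call begins: read the wrist's pose just before it. There is no depth.
- manip.job_done(): hands the job in, once; it reports no verdict.
The state is a dict: "time_s": time; "joints": joint angles; "dq": joint speeds; "tau": joint torques, N m; "position": TCP position; "eef_rot": TCP orientation; "ft_force": force on the tool from outside, world axes, zero at the start; "moment": the same for the moment, N m; "grip_width": opening from 0.0 (shut) to 1.0 (fully open).
Only numpy, scipy, OpenCV 4.12 (cv2) and the standard library are available. Lean on these libraries where they do the work, as an engineer would, in place of code of your own. Each camera call takes 0.05 s, during which the arm holds its last target.

## Working session

There is one attempt and no reset: what is moved stays moved. The work goes in short steps, Python scripts to look and compute and a tool call to move; the robot and the scene stay as the last step left them, time stands still between calls to the robot, and variables do not carry over. Pictures are saved under pics/ and viewed, and the job is handed in when it is done.

Besides the shell and the picture viewer there is one more tool, called after "Call:" as name(argument=value, ...) on one line, values as JSON. apply_moves: Moves the arm, as the interface text tells. Its arguments: {"type":"object","properties":{"steps":{"type":"array"}},"required":["steps"]}

```bash
ls; mkdir -p pics
python3 - <<'E'
from workcell import manip
import cv2,numpy as np
s=manip.read_state()
print(s)
for n in ["side","top","wrist"]:
    f=manip.grab_frame(n)
    cv2.imwrite(f"pics/{n}0.png",f["pixels"][:,:,::-1])
    print(n,{k:(np.round(v,4).tolist() if k!="pixels" else 0) for k,v in f.items()})
E
```

```text
pics
{'time_s': 0.0, 'joints': array([-8.81398550e+01,  2.18415029e+01,  7.43841046e+01, -4.07016394e-04,
        8.38585014e+01, -1.23366220e+01]), 'dq': array([-0.03354623, -0.07298903, -0.02436736, -0.03382224, -0.09996612,
        0.02428966]), 'tau': array([ 2.25030089e-03, -4.37920976e+01, -2.24561638e+01,  7.15136435e-02,
        3.50751111e-02, -9.65421373e-05]), 'position': array([ 134.86786969, -532.92025923,  238.13678828]), 'eef_rot': array([[ 2.45253385e-01, -9.69459011e-01, -5.47097374e-05],
       [-9.69457950e-01, -2.45253199e-01,  1.46697392e-03],
       [-1.43558882e-03, -3.06741529e-04, -9.99998922e-01]]), 'ft_force': array([0.37678007, 0.1008932 , 0.20294079]), 'moment': array([ 0.02019384,  0.01278253, -0.04560314]), 'grip_width': 0.9950469522648957}
side {'pixels': 0, 'fx': 372.4467, 'fy': 372.4467, 'cx': 315.6196, 'cy': 196.7972, 'k1': -0.0481, 'pose': [[-0.9584, -0.1682, 0.2307, 298.7398], [-0.2848, 0.5041, -0.8154, 809.7751], [0.0209, -0.8471, -0.531, 504.2905], [0.0, 0.0, 0.0, 1.0]]}
top {'pixels': 0, 'fx': 474.6889, 'fy': 474.6889, 'cx': 321.6698, 'cy': 198.0831, 'k1': -0.0262, 'pose': [[-0.0089, -0.9918, 0.1275, 349.9028], [-0.9998, 0.0066, -0.0184, 133.2843], [0.0175, -0.1277, -0.9917, 1219.9923], [0.0, 0.0, 0.0, 1.0]]}
wrist {'pixels': 0, 'fx': 318.1373, 'fy': 318.1373, 'cx': 314.0373, 'cy': 203.0293, 'k1': -0.0595, 'mount': [[1.0, -0.0003, 0.0001, 0.3585], [0.0003, 0.9556, 0.2946, -76.5484], [-0.0002, -0.2946, 0.9556, -145.6978], [0.0, 0.0, 0.0, 1.0]]}
```

View pics/side0.png

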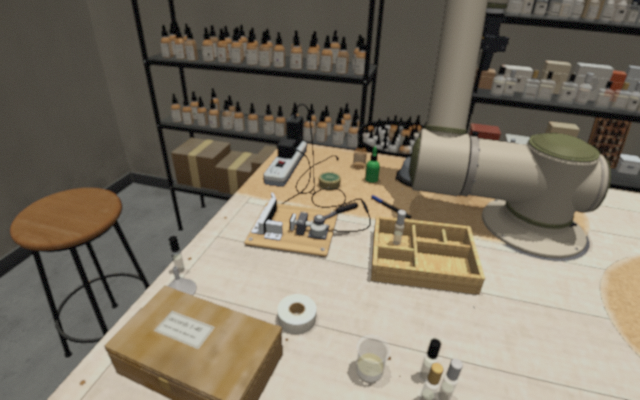

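View pics/top0.png

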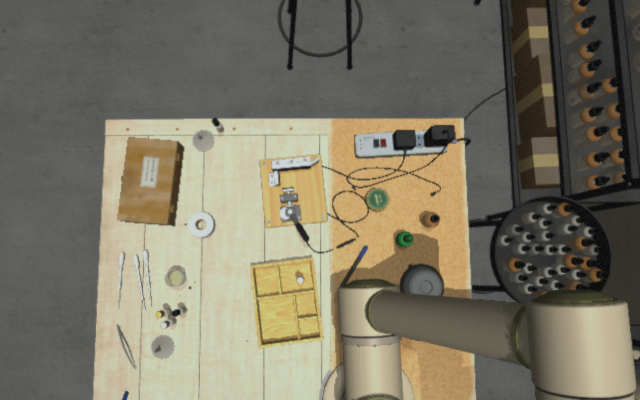

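View pics/wrist0.png

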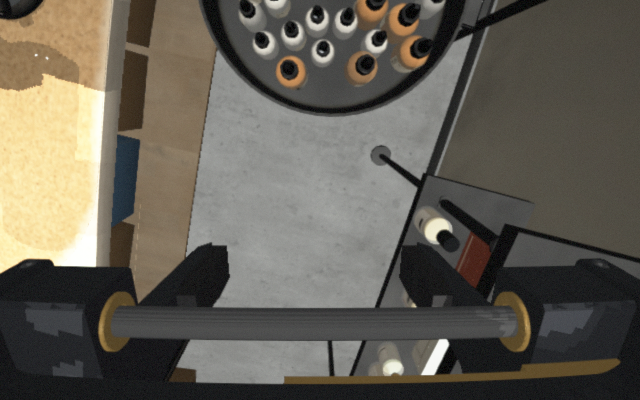

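```bash
cat > h.py <<'E'
import cv2,numpy as np
from workcell import manip
def ray(f,u,v,T):
    K=np.array([[f["fx"],0,f["cx"]],[0,f["fy"],f["cy"]],[0,0,1.]])
    p=cv2.undistortPoints(np.array([[[u,v]]],float),K,np.array([f["k1"],0,0,0.]))[0,0]
    d=T[:3,:3]@np.array([p[0],p[1],1.]); return T[:3,3],d
def onz(f,u,v,z,T=None):
    T=f["pose"] if T is None else T
    o,d=ray(f,u,v,np.array(T)); return o+d*(z-o[2])/d[2]
def proj(f,P,T=None):
    T=np.array(f["pose"] if T is None else T)
    Ti=np.linalg.inv(T); c=Ti[:3,:3]@np.array(P,float)+Ti[:3,3]
    x,y=c[:2]/c[2]; r2=x*x+y*y; k=1+f["k1"]*r2
    return np.array([f["cx"]+f["fx"]*x*k,f["cy"]+f["fy"]*y*k])
def wristT(f,s):
    T=np.eye(4);T[:3,:3]=s["eef_rot"];T[:3,3]=s["position"]; return T@np.array(f["mount"])
def crop(img,x0,y0,x1,y1,name,s=None):
    s=s or min(800/(x1-x0),600/(y1-y0))
    cv2.imwrite(f"pics/{name}.png",cv2.resize(img[y0:y1,x0:x1,::-1],None,fx=s,fy=s,interpolation=cv2.INTER_CUBIC)); print(name,"scale",s)
E
python3 - <<'E'
import cv2
from h import crop
a=cv2.imread('pics/top0.png')[:,:,::-1]
crop(a,250,140,350,260,'topclamp',5)
crop(a,340,170,460,290,'topbot',5)
a=cv2.imread('pics/side0.png')[:,:,::-1]
crop(a,240,120,400,260,'sidec',4)
E
```

```text
topclamp scale 5
topbot scale 5
sidec scale 4
```

View pics/topclamp.png

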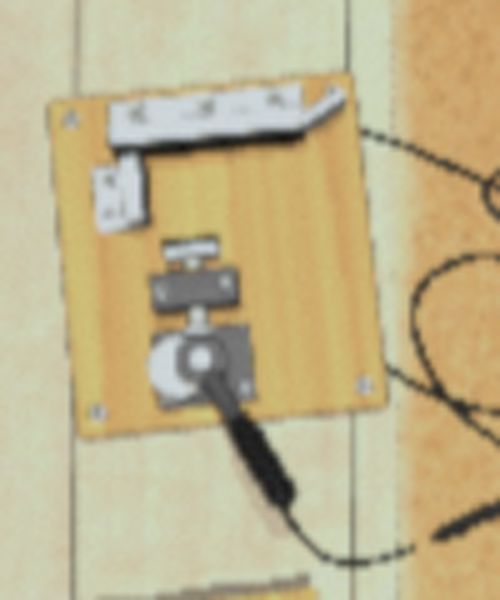

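View pics/topbot.png

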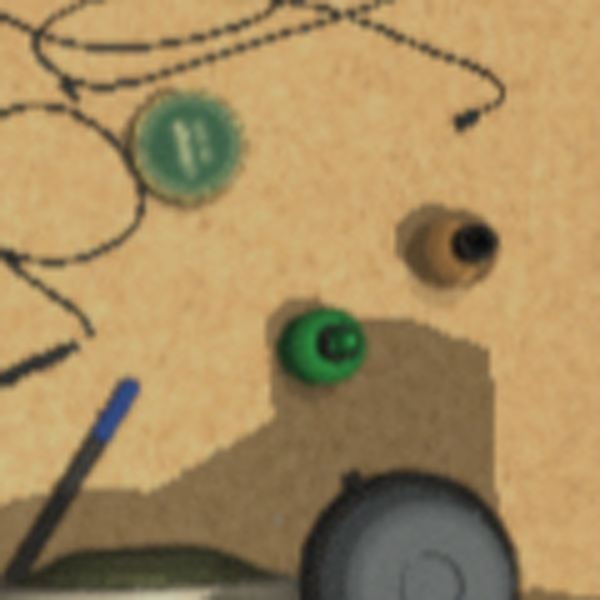

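View pics/sidec.png

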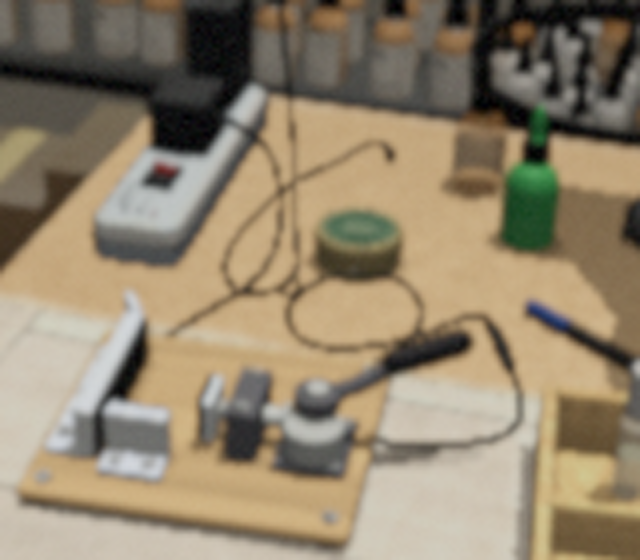

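Run:
```python
from h import *
from scipy.optimize import least_squares
ft=manip.grab_frame("top");fs=manip.grab_frame("side")
tp=[((48,100),(56,68)),((352,72),(56,-92)),((386,405),(-121,-92)),((82,438),(-121,68))]
obsT=[(np.array(p)/5+[250,140],(x,y,12)) for p,(x,y) in tp]
obsT.append((np.array([200,358])/5+[250,140],(-91,0,66+8)))
# side: corners (crop/4+240,120)
sp=[((22,496),(56,68)),((346,540),(-121,68)),]
obsS=[(np.array(p)/4+[240,120],(x,y,12)) for p,(x,y) in sp]
def W(q,P):
    c,s=np.cos(q[2]),np.sin(q[2]);return np.array([q[0]+c*P[0]-s*P[1],q[1]+s*P[0]+c*P[1],P[2]])
def res(q,S=True,T=True):
    r=[]
    if T:
        for u,P in obsT:r+=list(proj(ft,W(q,P))-u)
    if S:
        for u,P in obsS:r+=list(proj(fs,W(q,P))-u)
    return r
for S,T in((0,1),(1,1),(1,0)):
    q=least_squares(res,[450,200,0.1],args=(S,T)).x
    print(S,T,q[:2],np.degrees(q[2])); print(np.round(res(q),1))
print("cap",onz(ft,475/5+340,243/5+170,102),"tin",onz(ft,187/5+340,145/5+170,26),"green",onz(ft,341/5+340,343/5+170,102))
# body centre at z=67 approx
print("body",onz(ft,452/5+340,248/5+170,34), "side base",onz(fs,478/4+240,180/4+120,3))
```

```text
0 1 [556.44229714 198.23778081] 5.5875051330240675
[-0.3  0.1  0.4 -0.6  0.9  0.5 -0.8  0.5 -0.1 -0.5 -2.6 -1.9  0.5 -0.8]
1 1 [555.47853944 198.82374506] 5.836146752905393
[-0.6  0.5  0.  -0.3  0.9  0.7 -0.9  0.9 -0.2 -0.1 -2.2 -1.6  1.  -0.6]
1 0 [553.07653199 200.5711487 ] 5.413899606831699
[-1.1  1.3 -0.4  0.8 -0.1  1.9 -1.9  1.7 -1.2  0.9 -1.7 -1.   1.7  0.4]
cap [ 442.75464194 -156.31440662  102.        ] tin [500.16070629 -30.581906    26.        ] green [395.95193097 -90.8155434  102.        ]
body [ 445.96980455 -162.16086557   34.        ] side base [ 443.85624585 -170.61745285    3.        ]
```

Amber bottle with black bulb at top px (430,219), green look-alike at (405,239). The amber one fits the description, and the crop confirms it. The clamp is at roughly (556,198), yaw 5.7°.

Call:
apply_moves(steps=[-0.143,-0.193,0,0,0,-40,1,-0.143,-0.193,0,0,0,-40,1,-0.143,-0.193,0,0,0,-40,1,-0.143,-0.193,0,0,0,-40,1,-0.143,-0.193,0,0,0,-40,1,-0.143,-0.193,0,0,0,-40,1,-0.287,-0.387,0,0,0,-81.5,1,-0.287,-0.387,0,0,0,-81.5,1,-0.287,-0.387,0,0,0,-81.5,1,-0.287,-0.387,0,0,0,-81.5,1])

```text
time_s: 1.08
position: [393.1, -216.1, 238.8]
eef_rot: [[0.993, -0.119, 0.0], [-0.119, -0.993, 0.0], [0.0, -0.0, -1.0]]
ft_force: [0.5, -0.9, -0.9]
grip_width: 1.003
```

Call:
apply_moves(steps=[0.02,-0.03,0,0,0,-6,1,0.04,-0.061,0,0,0,-12.5,1,0.04,-0.061,0,0,0,-12.5,1,0.04,-0.061,0,0,0,-12.5,1,0.04,-0.061,0,0,0,-12.5,1,0.04,-0.061,0,0,0,-12.5,1,0.04,-0.061,0,0,0,-12.5,1,0.04,-0.061,0,0,0,-12.5,1,0.04,-0.061,0,0,0,-12.5,1,0.04,-0.061,0,0,0,-12.5,1])

```text
time_s: 1.92
position: [439.9, -160.8, 238.9]
eef_rot: [[0.995, 0.098, 0.0], [0.098, -0.995, 0.0], [0.0, -0.0, -1.0]]
ft_force: [-0.5, 0.2, 0.3]
grip_width: 1.003
```

Run:
```python
from h import *
s=manip.read_state();f=manip.grab_frame("wrist");T=wristT(f,s)
cv2.imwrite("pics/w1.png",f["pixels"][:,:,::-1])
print(s["position"],s["eef_rot"]);np.savez("w1.npz",T=T)
for z in (0,67,102): print(z,proj(f,[443.5,-157,z],T))
print("tcp",proj(f,s["position"],T))
```

```text
[ 439.85297565 -160.77934276  238.90656656] [[ 9.95198303e-01  9.78788214e-02  2.73179851e-04]
 [ 9.78787274e-02 -9.95198292e-01  3.38598029e-04]
 [ 3.05009698e-04 -3.10233688e-04 -9.99999905e-01]]
0 [317.11192509 167.21799073]
67 [317.62193969 179.3562202 ]
102 [317.97740337 187.82742172]
tcp [312.86831845 260.93223176]
```

View pics/w1.png

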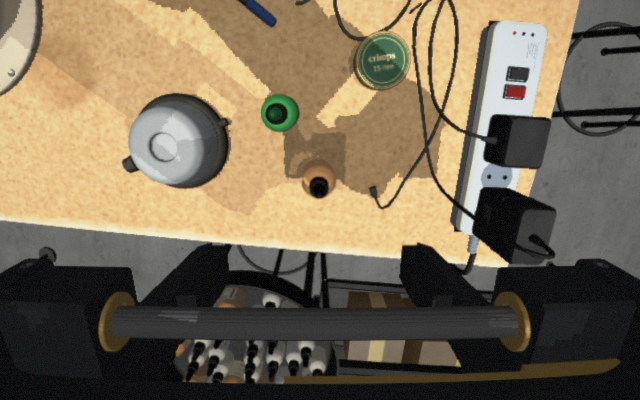

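Run:
```python
from h import *
a=cv2.imread('pics/w1.png')[:,:,::-1]
crop(a,270,140,370,215,'w1c',8)
```

```text
w1c scale 8
```

View pics/w1c.png

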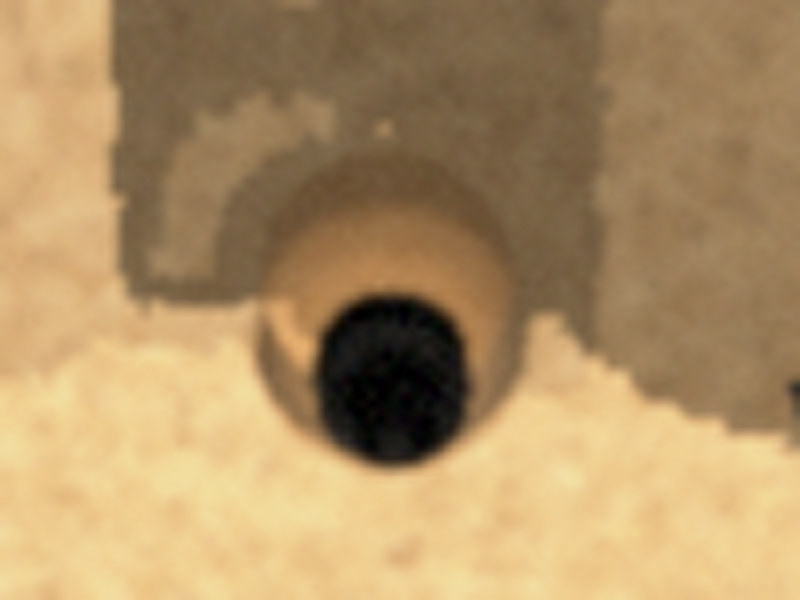

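Call:
apply_moves(steps=[0.0047,-0.0029,0.01,0,0,0,1,0.0047,-0.0029,0.04,0,0,0,1,0.0047,-0.0029,0.07,0,0,0,1,0.0047,-0.0029,0.1,0,0,0,1,0.0047,-0.0029,0.125,0,0,0,1,0.0047,-0.0029,0.15,0,0,0,1,0.0047,-0.0029,0.17,0,0,0,1,0.0047,-0.0029,0.185,0,0,0,1,0.0047,-0.0029,0.195,0,0,0,1,0.0047,-0.0029,0.199,0,0,0,1])

```text
time_s: 2.8
position: [443.9, -157.1, 38.6]
eef_rot: [[0.995, 0.098, -0.002], [0.098, -0.995, 0.002], [-0.001, -0.002, -1.0]]
ft_force: [0.4, -0.6, -0.0]
grip_width: 1.002
```

Call:
apply_moves(steps=[0,0,0,0,0,0,0.2,0,0,0,0,0,0,0,0,0,0,0,0,0,-0.2,0,0,0,0,0,0,-0.4,0,0,0,0,0,0,-0.6,0,0,0,0,0,0,-1,0,0,0,0,0,0,-1,0,0,0,0,0,0,-1,0,0,0,0,0,0,-1,0,0,0,0,0,0,-1])

```text
time_s: 3.63
position: [444.0, -157.1, 38.7]
eef_rot: [[0.995, 0.098, -0.001], [0.098, -0.995, 0.001], [-0.001, -0.002, -1.0]]
ft_force: [-0.3, -0.4, 2.3]
grip_width: 0.425
```

Call:
apply_moves(steps=[0,0,-0.005,0,0,0,-1,0,0,-0.02,0,0,0,-1,0,0,-0.045,0,0,0,-1,0,0,-0.07,0,0,0,-1,0,0,-0.1,0,0,0,-1,0,0,-0.13,0,0,0,-1,0,0,-0.15,0,0,0,-1,0,0,-0.16,0,0,0,-1,0,0,-0.16,0,0,0,-1,0,0,-0.16,0,0,0,-1])

```text
time_s: 4.47
position: [444.0, -157.2, 198.7]
eef_rot: [[0.995, 0.098, -0.001], [0.098, -0.995, 0.001], [-0.001, -0.001, -1.0]]
ft_force: [-0.4, -0.9, -0.3]
grip_width: 0.424
```

Call:
apply_moves(steps=[0.0043,-0.0083,0,0,0,0,-1,0.0144,-0.0278,0,0,0,0,-1,0.029,-0.0556,0,0,0,0,-1,0.046,-0.089,0,0,0,0,-1,0.065,-0.125,0,0,0,0,-1,0.083,-0.161,0,0,0,0,-1,0.102,-0.197,0,0,0,0,-1,0.119,-0.23,0,0,0,0,-1,0.134,-0.258,0,0,0,0,-1,0.144,-0.278,0,0,0,0,-1])

```text
time_s: 5.3
position: [560.0, 137.1, 197.3]
eef_rot: [[0.995, 0.1, -0.004], [0.1, -0.995, 0.002], [-0.003, -0.002, -1.0]]
ft_force: [0.3, 0.3, 0.2]
grip_width: 0.426
```

Call:
apply_moves(steps=[0,0,0,0,0,0,-1,0,0,0,0,0,0,-1,0,0,0,0,0,0,-1,0,0,0,0,0,0,-1,0,0,0,0,0,0,-1,0,0,0,0,0,0,-1,0,0,0,0,0,0,-1,0,0,0,0,0,0,-1,0,0,0,0,0,0,-1,0,0,0,0,0,0,-1])

```text
time_s: 6.13
position: [560.0, 137.0, 197.4]
eef_rot: [[0.995, 0.1, -0.004], [0.1, -0.995, 0.002], [-0.003, -0.002, -1.0]]
ft_force: [-0.2, 0.2, -0.4]
grip_width: 0.424
```

Run:
```python
from h import *
s=manip.read_state();f=manip.grab_frame("wrist");T=wristT(f,s)
cv2.imwrite("pics/w2.png",f["pixels"][:,:,::-1])
print(s["position"],s["eef_rot"],s["ft_force"],s["time_s"]);np.savez("w2.npz",T=T)
```

```text
[560.01557429 136.97376702 197.3710074 ] [[ 0.99499964  0.09981109 -0.00366866]
 [ 0.09981791 -0.99500422  0.00172588]
 [-0.00347807 -0.00208345 -0.99999178]] [-0.20374155  0.24803794 -0.38181638] 6.1333
```

View pics/w2.png

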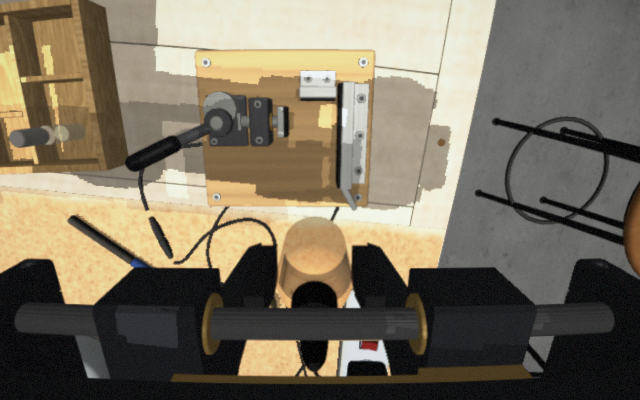

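Run:
```python
from h import *
a=cv2.imread('pics/w2.png')[:,:,::-1]
crop(a,185,40,385,130,'w2a',4)
crop(a,185,125,385,215,'w2b',4)
```

```text
w2a scale 4
w2b scale 4
```

View pics/w2a.png

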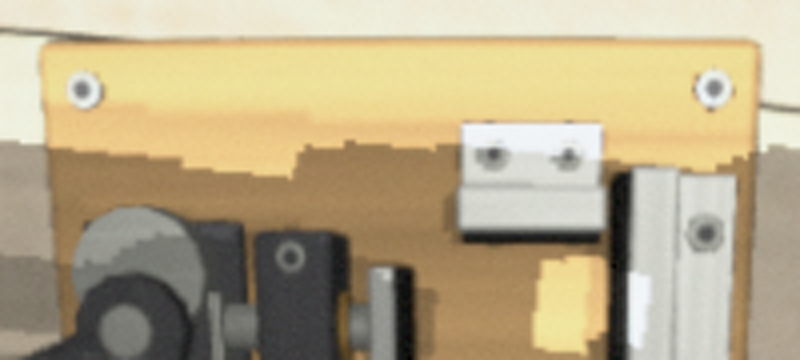

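View pics/w2b.png

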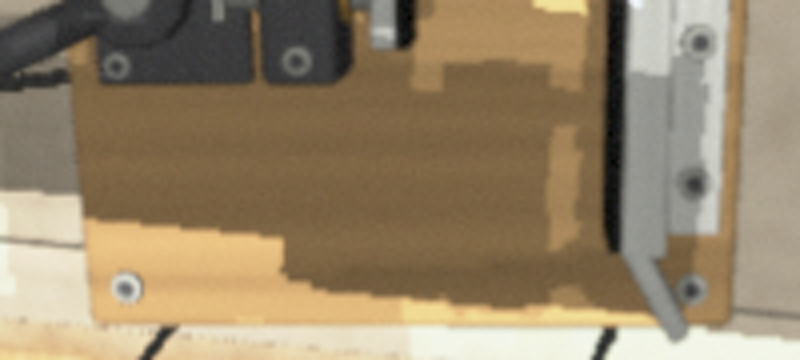

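Run:
```python
from h import *
from scipy.optimize import least_squares
f=manip.grab_frame("wrist");T=np.load("w2.npz")["T"];ft=manip.grab_frame("top")
O=[((195,50.5),(-121,68,12)),((374.75,50.5),(56,68,12)),((208,205.5),(-121,-92,12)),((368.3,205.5),(56,-92,12))]
def W(q,P):
    c,s=np.cos(q[2]),np.sin(q[2]);return np.array([q[0]+c*P[0]-s*P[1],q[1]+s*P[0]+c*P[1],P[2]])
def res(q): return np.array([proj(f,W(q,P),T)-np.array(u) for u,P in O]).ravel()
q=least_squares(res,[556,198,0.1]).x;print(q[:2],np.degrees(q[2]));print(np.round(res(q),2))
for n,P in dict(fenceTopMouth=(19.2,-64,44),fenceTopEnd=(19.2,36,44),fenceBotMouth=(19.2,-64,12),stopL=(-17,19.2,42),stopR=(17,19.2,42),padface=(-28,-14,43),pivot=(-91,0,80),grip=(-91+62*np.cos(np.radians(205)),62*np.sin(np.radians(205)),74)).items():
    u=proj(f,W(q,P),T); print(n,np.round(u,1), "cropA",np.round((u-[185,40])*4),"cropB",np.round((u-[185,125])*4))
print("mouth",W(q,(-2.5,-65,12)),"seat",W(q,(0,0,12)))
```

```text
[557.32771178 198.48201479] 5.595661984489598
[-1.52 -0.79  1.65 -1.59 -0.47  1.37  0.26  1.97]
fenceTopMouth [337.4 189.9] cropA [610. 600.] cropB [610. 260.]
fenceTopEnd [339.9  80.9] cropA [620. 163.] cropB [ 620. -177.]
fenceBotMouth [335.5 182.4] cropA [602. 569.] cropB [602. 229.]
stopL [299.4 100.4] cropA [458. 242.] cropB [458. -98.]
stopR [336.9 100.5] cropA [608. 242.] cropB [608. -98.]
padface [287.9 137.5] cropA [412. 390.] cropB [412.  50.]
pivot [206.5 124.6] cropA [ 86. 338.] cropB [86. -2.]
grip [147.7 155.9] cropA [-149.  463.] cropB [-149.  123.]
mouth [561.17761544 133.54798487  12.        ] seat [557.32771178 198.48201479  12.        ]
```

Run:
```python
from h import *
from scipy.optimize import least_squares
from scipy.spatial.transform import Rotation as R
f=manip.grab_frame("wrist");T=np.load("w2.npz")["T"]
A=lambda x,y:(185+x/4,40+y/4); B=lambda x,y:(185+x/4,125+y/4)
O=[((195,50.5),(-121,68,12)),((374.75,50.5),(56,68,12)),((208,205.5),(-121,-92,12)),((368.3,205.5),(56,-92,12)),
(A(460,240),(-17,19.2,42)),(A(605,240),(17,19.2,42)),(B(262,80),(-63,-22,45)),(B(345,70),(-45,-22,45)),(A(258,235),(-63,22,45)),(A(346,235),(-45,22,45)),(B(622,252),(19.2,-64,44)),(A(632,168),(19.2,36,44))]
def W(q,P):
    c,s=np.cos(q[2]),np.sin(q[2]);return np.array([q[0]+c*P[0]-s*P[1],q[1]+s*P[0]+c*P[1],P[2]])
def res(q,full=True):
    D=np.eye(4)
    if len(q)>3: D[:3,:3]=R.from_rotvec([q[4],q[5],0]).as_matrix();D[2,3]=q[3]
    return np.array([proj(f,W(q,P),T@D)-np.array(u) for u,P in O]).ravel()
for q0 in ([556,198,.1],[556,198,.1,0,0,0]):
    q=least_squares(res,q0).x;print(q,np.degrees(q[2]));print(np.round(res(q).reshape(-1,2),1).tolist())
    print("pivot66,80", W(q,(-91,0,66)))
```

```text
[5.58347161e+02 1.98860397e+02 9.78111417e-02] 5.6041656100688275
[[-0.5, -1.1], [2.7, -1.9], [0.5, 1.2], [1.2, 1.7], [0.5, 0.1], [1.8, 0.2], [1.1, 1.1], [-0.5, 3.6], [-0.3, -1.8], [-2.4, -1.9], [-2.0, 1.6], [-1.9, -1.5]]
pivot66,80 [467.78211395 189.97376863  66.        ]
[ 5.66502668e+02  2.04486970e+02  1.06255828e-01 -6.37357113e+00
  9.24534840e-03  2.88521760e-02] 6.0880104947552525
[[0.1, -0.2], [0.3, -0.1], [0.4, 0.8], [-0.5, 0.1], [0.9, 0.2], [1.4, 0.3], [2.1, 0.5], [0.4, 2.9], [0.9, -1.7], [-1.4, -1.8], [-2.3, 0.0], [-2.4, -0.9]]
pivot66,80 [476.01589389 194.83587465  66.        ]
```

Call:
apply_moves(steps=[0.0005,0.0035,0.008,0,0,0,-1,0.0005,0.0035,0.025,0,0,0,-1,0.0005,0.0035,0.045,0,0,0,-1,0.0005,0.0035,0.065,0,0,0,-1,0.0005,0.0035,0.085,0,0,0,-1,0.0005,0.0035,0.105,0,0,0,-1,0.0005,0.0035,0.12,0,0,0,-1,0.0005,0.0035,0.133,0,0,0,-1,0.0005,0.0035,0.138,0,0,0,-1,0.0005,0.0035,0.14,0,0,0,-1])

```text
time_s: 7.17
position: [559.9, 133.7, 56.2]
eef_rot: [[0.995, 0.1, -0.006], [0.1, -0.995, 0.002], [-0.005, -0.002, -1.0]]
ft_force: [0.3, -0.9, -0.7]
grip_width: 0.428
```

Run:
```python
from h import *
s=manip.read_state();f=manip.grab_frame("wrist")
cv2.imwrite("pics/w3.png",f["pixels"][:,:,::-1])
g=manip.grab_frame("side");crop(g["pixels"],230,170,390,270,"s3",5)
print(s["position"],s["ft_force"])
```

```text
s3 scale 5
[559.92395184 133.69695634  56.19280954] [ 0.25116574 -0.85277781 -0.73352983]
```

View pics/w3.png

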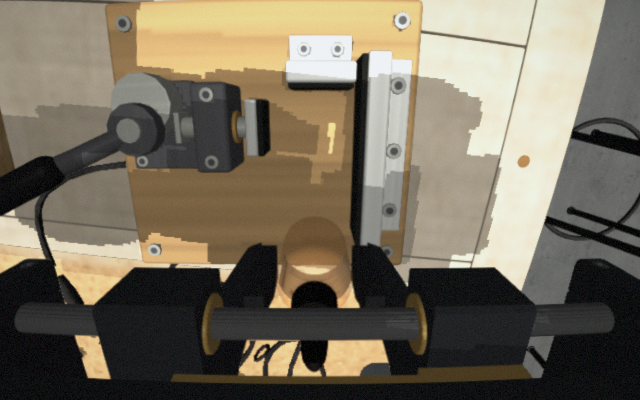

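View pics/s3.png

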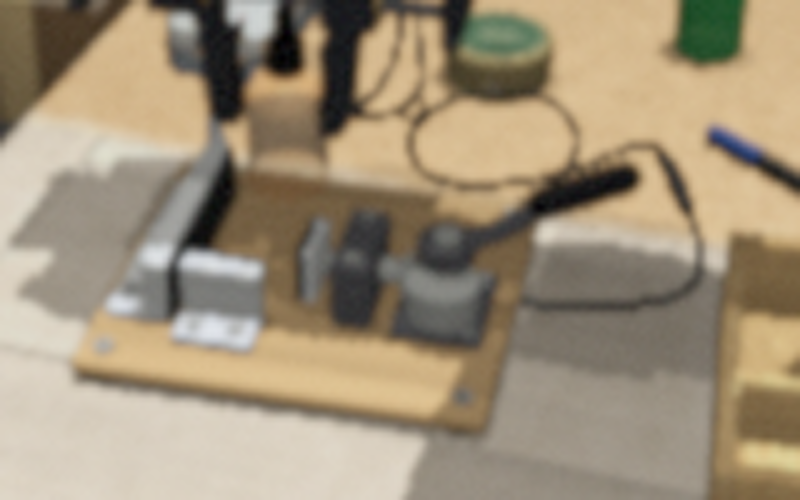

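Call:
apply_moves(steps=[0.0005,0,0.001,-0.1,0.3,0,-1,0.0005,0,0.002,-0.1,0.3,0,-1,0.0005,0,0.003,-0.1,0.3,0,-1,0.0005,0,0.0035,-0.1,0.3,0,-1,0.0005,0,0.004,-0.1,0.3,0,-1,0.0005,0,0.0043,-0.1,0.3,0,-1,0.0005,0,0.0046,-0.1,0.3,0,-1,0.0005,0,0.0049,-0.1,0.3,0,-1,0.0005,0,0.005,-0.1,0.3,0,-1,0.0005,0,0.005,-0.1,0.3,0,-1])

```text
time_s: 8.1
position: [561.0, 133.9, 52.3]
eef_rot: [[0.995, 0.1, 0.002], [0.1, -0.995, 0.0], [0.002, -0.0, -1.0]]
ft_force: [-0.9, -0.5, -0.9]
grip_width: 0.425
```

Call:
apply_moves(steps=[0,0,0.0005,0,0,0,-1,0,0,0.001,0,0,0,-1,0,0,0.0012,0,0,0,-1,0,0,0.0014,0,0,0,-1,0,0,0.0016,0,0,0,-1,0,0,0.0018,0,0,0,-1,0,0,0.002,0,0,0,-1,0,0,0.0022,0,0,0,-1,0,0,0.0024,0,0,0,-1,0,0,0.0024,0,0,0,-1])

```text
time_s: 8.93
position: [561.1, 133.8, 50.7]
eef_rot: [[0.995, 0.1, 0.002], [0.1, -0.995, 0.0], [0.002, -0.0, -1.0]]
ft_force: [-1.6, -0.0, 7.6]
grip_width: 0.431
```

Call:
apply_moves(steps=[0,0,-0.0004,0,0,0,-1,0,-0.002,-0.0004,0,0,0,-1,0,-0.005,-0.0004,0,0,0,-1,0,-0.008,-0.0004,0,0,0,-1,0,-0.012,-0.0004,0,0,0,-1,0,-0.016,-0.0004,0,0,0,-1,0,-0.019,-0.0004,0,0,0,-1,0,-0.021,-0.0004,0,0,0,-1,0,-0.022,-0.0004,0,0,0,-1,0,-0.022,-0.0004,0,0,0,-1])

```text
time_s: 9.77
position: [558.8, 156.0, 51.1]
eef_rot: [[0.995, 0.1, 0.002], [0.1, -0.995, 0.0], [0.002, -0.0, -1.0]]
ft_force: [-0.9, 0.3, -0.9]
grip_width: 0.428
```

Call:
apply_moves(steps=[0.0003,0,0,0,0,0,-1,0.0006,0,0,0,0,0,-1,0.0009,0,0,0,0,0,-1,0.0012,0,0,0,0,0,-1,0.0015,0,0,0,0,0,-1,0.0018,0,0,0,0,0,-1,0.002,0,0,0,0,0,-1,0.002,0,0,0,0,0,-1,0.002,0,0,0,0,0,-1,0.002,0,0,0,0,0,-1])

```text
time_s: 10.6
position: [560.4, 156.1, 51.0]
eef_rot: [[0.995, 0.1, 0.001], [0.1, -0.995, 0.0], [0.002, -0.0, -1.0]]
ft_force: [-2.8, 0.2, 1.6]
grip_width: 0.427
```

Call:
apply_moves(steps=[0.0003,0,0,0,0,0,-1,0.0005,0,0,0,0,0,-1,0.0007,0,0,0,0,0,-1,0.0009,0,0,0,0,0,-1,0.0011,0,0,0,0,0,-1,0.0013,0,0,0,0,0,-1,0.0013,0,0,0,0,0,-1,0.0013,0,0,0,0,0,-1,0.0013,0,0,0,0,0,-1,0.0013,0,0,0,0,0,-1])

```text
time_s: 11.43
position: [560.6, 156.2, 50.8]
eef_rot: [[0.995, 0.1, -0.001], [0.1, -0.995, -0.0], [-0.001, -0.0, -1.0]]
ft_force: [-7.5, -0.0, 2.5]
grip_width: 0.429
```

Call:
apply_moves(steps=[-0.001,0,-0.0003,0,0,0,-1,-0.0023,0,-0.0003,0,0,0,-1,-0.0023,-0.003,-0.0003,0,0,0,-1,-0.0023,-0.007,-0.0003,0,0,0,-1,-0.0023,-0.012,-0.0003,0,0,0,-1,-0.0023,-0.017,-0.0003,0,0,0,-1,-0.0023,-0.022,-0.0003,0,0,0,-1,-0.0023,-0.026,-0.0003,0,0,0,-1,-0.0023,-0.028,-0.0003,0,0,0,-1,-0.0023,-0.029,-0.0003,0,0,0,-1])

```text
time_s: 12.27
position: [555.3, 185.3, 51.1]
eef_rot: [[0.995, 0.101, -0.001], [0.101, -0.995, -0.0], [-0.001, -0.0, -1.0]]
ft_force: [1.8, -0.2, -0.7]
grip_width: 0.424
```

Call:
apply_moves(steps=[0.0003,-0.001,0,0,0,0,-1,0.0005,-0.002,0,0,0,0,-1,0.0005,-0.003,0,0,0,0,-1,0.0005,-0.004,0,0,0,0,-1,0.0005,-0.005,0,0,0,0,-1,0.0005,-0.006,0,0,0,0,-1,0.0005,-0.007,0,0,0,0,-1,0.0005,-0.0078,0,0,0,0,-1,0.0005,-0.0085,0,0,0,0,-1,0.0005,-0.009,0,0,0,0,-1])

```text
time_s: 13.1
position: [554.9, 194.4, 51.1]
eef_rot: [[0.995, 0.101, -0.001], [0.101, -0.995, -0.0], [-0.001, -0.0, -1.0]]
ft_force: [-0.4, 0.5, -0.9]
grip_width: 0.426
```

Call:
apply_moves(steps=[0,-0.0002,0,0,0,0,-1,0,-0.0004,0,0,0,0,-1,0,-0.0006,0,0,0,0,-1,0,-0.0008,0,0,0,0,-1,0,-0.001,0,0,0,0,-1,0,-0.0012,0,0,0,0,-1,0,-0.0014,0,0,0,0,-1,0,-0.0016,0,0,0,0,-1,0,-0.0018,0,0,0,0,-1,0,-0.002,0,0,0,0,-1])

```text
time_s: 13.93
position: [554.7, 196.4, 51.1]
eef_rot: [[0.995, 0.101, -0.001], [0.101, -0.995, -0.0], [-0.001, -0.0, -1.0]]
ft_force: [-0.2, 0.9, -0.8]
grip_width: 0.428
```

Call:
apply_moves(steps=[0,-0.0002,0,0,0,0,-1,0,-0.0004,0,0,0,0,-1,0,-0.0006,0,0,0,0,-1,0,-0.0008,0,0,0,0,-1,0,-0.001,0,0,0,0,-1,0,-0.0012,0,0,0,0,-1,0,-0.0014,0,0,0,0,-1,0,-0.0016,0,0,0,0,-1,0,-0.0018,0,0,0,0,-1,0,-0.002,0,0,0,0,-1])

```text
time_s: 14.77
position: [554.5, 198.4, 51.1]
eef_rot: [[0.995, 0.101, -0.001], [0.101, -0.995, -0.0], [-0.001, -0.0, -1.0]]
ft_force: [0.3, -0.3, -0.7]
grip_width: 0.425
```

Call:
apply_moves(steps=[0,-0.0002,0,0,0,0,-1,0,-0.0004,0,0,0,0,-1,0,-0.0006,0,0,0,0,-1,0,-0.0008,0,0,0,0,-1,0,-0.001,0,0,0,0,-1,0,-0.0012,0,0,0,0,-1,0,-0.0014,0,0,0,0,-1,0,-0.0015,0,0,0,0,-1,0,-0.0015,0,0,0,0,-1,0,-0.0015,0,0,0,0,-1])

```text
time_s: 15.6
position: [554.3, 199.9, 51.1]
eef_rot: [[0.995, 0.101, -0.001], [0.101, -0.995, -0.0], [-0.001, -0.0, -1.0]]
ft_force: [-0.3, -0.1, 0.5]
grip_width: 0.422
```

Call:
apply_moves(steps=[0,-0.0002,0,0,0,0,-1,0,-0.0004,0,0,0,0,-1,0,-0.0006,0,0,0,0,-1,0,-0.0008,0,0,0,0,-1,0,-0.001,0,0,0,0,-1,0,-0.0012,0,0,0,0,-1,0,-0.0014,0,0,0,0,-1,0,-0.0015,0,0,0,0,-1,0,-0.0015,0,0,0,0,-1,0,-0.0015,0,0,0,0,-1])

```text
time_s: 16.43
position: [554.2, 201.4, 51.1]
eef_rot: [[0.995, 0.101, -0.001], [0.101, -0.995, -0.0], [-0.001, -0.0, -1.0]]
ft_force: [0.5, 0.1, -1.1]
grip_width: 0.424
```

Run:
```python
from h import *
s=manip.read_state()
f=manip.grab_frame("wrist")
crop(f["pixels"],210,150,450,330,"w4",3.3)
g=manip.grab_frame("side");crop(g["pixels"],230,170,330,250,"s4",8)
print(s["position"],s["ft_force"])
```

```text
w4 scale 3.3
s4 scale 8
[554.17140701 201.4337994   51.10431061] [ 0.46085136  0.13012402 -1.10749414]
```

View pics/w4.png

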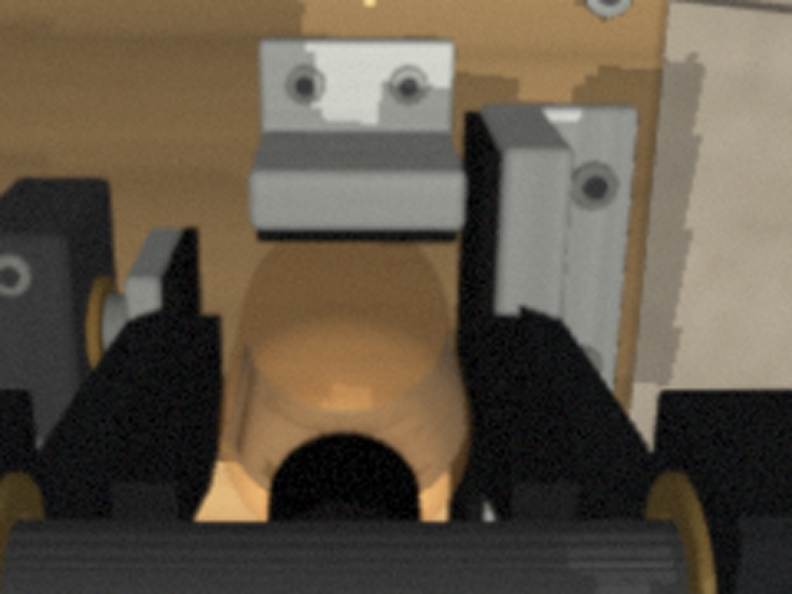

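View pics/s4.png

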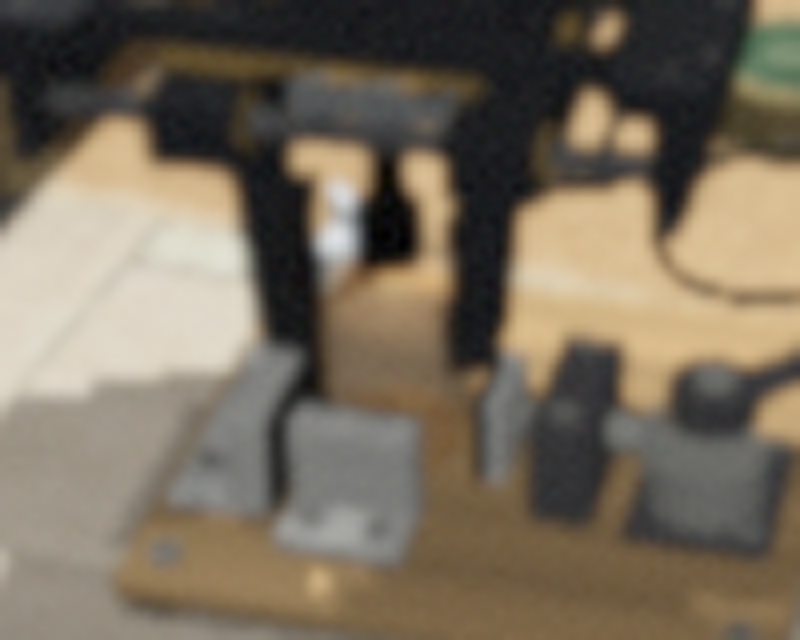

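Call:
apply_moves(steps=[0,-0.0002,0,0,0,0,-1,0,-0.0004,0,0,0,0,-1,0,-0.0006,0,0,0,0,-1,0,-0.0008,0,0,0,0,-1,0,-0.001,0,0,0,0,-1,0,-0.0012,0,0,0,0,-1,0,-0.0014,0,0,0,0,-1,0,-0.0015,0,0,0,0,-1,0,-0.0015,0,0,0,0,-1,0,-0.0015,0,0,0,0,-1])

```text
time_s: 17.37
position: [554.0, 202.9, 51.1]
eef_rot: [[0.995, 0.101, -0.001], [0.101, -0.995, -0.0], [-0.001, -0.0, -1.0]]
ft_force: [-0.4, -0.0, -1.1]
grip_width: 0.425
```

Call:
apply_moves(steps=[0,-0.0002,0,0,0,0,-1,0,-0.0004,0,0,0,0,-1,0,-0.0006,0,0,0,0,-1,0,-0.0008,0,0,0,0,-1,0,-0.001,0,0,0,0,-1,0,-0.0012,0,0,0,0,-1,0,-0.0014,0,0,0,0,-1,0,-0.0015,0,0,0,0,-1,0,-0.0015,0,0,0,0,-1,0,-0.0015,0,0,0,0,-1])

```text
time_s: 18.2
position: [553.9, 204.4, 51.1]
eef_rot: [[0.995, 0.101, -0.001], [0.101, -0.995, -0.0], [-0.001, -0.0, -1.0]]
ft_force: [-0.6, 0.9, -0.7]
grip_width: 0.425
```

Run:
```python
from h import *
s=manip.read_state()
f=manip.grab_frame("wrist");T=wristT(f,s)
crop(f["pixels"],230,170,430,320,"w5",4)
print(s["position"],s["ft_force"])
p=s["position"];R=s["eef_rot"]
for dy in(-4,0,4):   # bottle axis offset along tool -y
  c=p-R[:,1]*dy
  row=[]
  for z,r in((102+12,10),(67+12,19.2),(12,19.2)):
    for ph in (90,):
      P=np.array([c[0],c[1],z])-R[:,1]*r   # far (+y) edge
      row.append(((proj(f,P,T)-[230,170])*4).round().tolist())
    P=np.array([c[0],c[1],z]);row.append(((proj(f,P,T)-[230,170])*4).round().tolist())
  print(dy,row)
for u,v in((318,0),):pass
q=[557-0.8,198.5,np.radians(5.6)]
for dy in(0,4):
  for z in (12,42):
    print("stop",dy,z,[((proj(f,[q[0]+np.cos(q[2])*x-np.sin(q[2])*(19.2+dy),q[1]+np.sin(q[2])*x+np.cos(q[2])*(19.2+dy),z],T)-[230,170])*4).round().tolist() for x in(-17,17)])
```

```text
w5 scale 4
[553.90598022 204.40343037  51.10797745] [-0.58943387  0.9274157  -0.72682592]
-4 [[326.0, 665.0], [326.0, 764.0], [329.0, 357.0], [330.0, 518.0], [333.0, 155.0], [333.0, 271.0]]
0 [[326.0, 623.0], [326.0, 726.0], [329.0, 322.0], [330.0, 486.0], [333.0, 130.0], [333.0, 247.0]]
4 [[326.0, 580.0], [326.0, 686.0], [329.0, 285.0], [330.0, 453.0], [333.0, 104.0], [333.0, 223.0]]
stop 0 12 [[234.0, 167.0], [455.0, 168.0]]
stop 0 42 [[215.0, 241.0], [475.0, 242.0]]
stop 4 12 [[233.0, 142.0], [456.0, 143.0]]
stop 4 42 [[214.0, 212.0], [476.0, 213.0]]
```

View pics/w5.png

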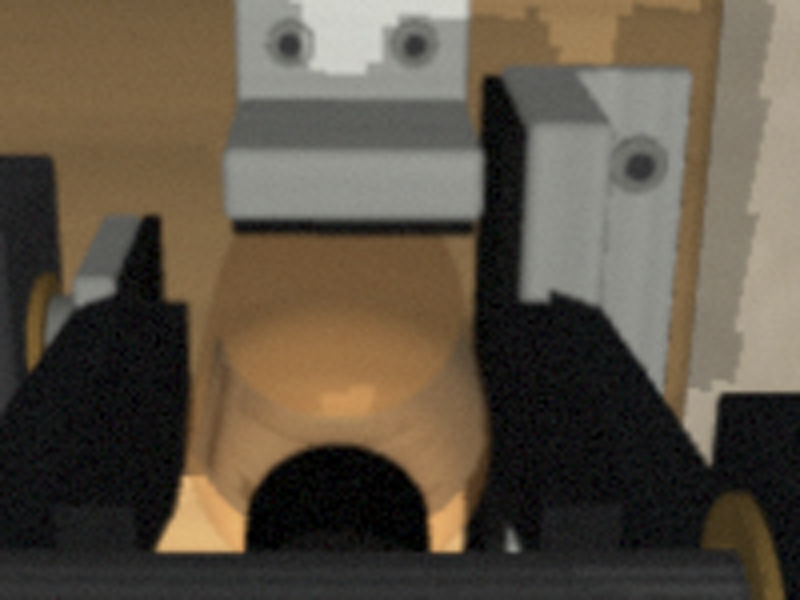

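Call:
apply_moves(steps=[0,-0.0002,0,0,0,0,-1,0,-0.0004,0,0,0,0,-1,0,-0.0006,0,0,0,0,-1,0,-0.0008,0,0,0,0,-1,0,-0.001,0,0,0,0,-1,0,-0.0012,0,0,0,0,-1,0,-0.0014,0,0,0,0,-1,0,-0.0015,0,0,0,0,-1,0,-0.0015,0,0,0,0,-1,0,-0.0015,0,0,0,0,-1])

```text
time_s: 19.08
position: [553.7, 205.8, 51.1]
eef_rot: [[0.995, 0.101, -0.001], [0.101, -0.995, -0.0], [-0.001, 0.0, -1.0]]
ft_force: [-0.3, -0.7, -0.2]
grip_width: 0.425
```

Call:
apply_moves(steps=[0,-0.0002,0,0,0,0,-1,0,-0.0004,0,0,0,0,-1,0,-0.0006,0,0,0,0,-1,0,-0.0008,0,0,0,0,-1,0,-0.001,0,0,0,0,-1,0,-0.0012,0,0,0,0,-1,0,-0.0012,0,0,0,0,-1,0,-0.0012,0,0,0,0,-1,0,-0.0012,0,0,0,0,-1,0,-0.0012,0,0,0,0,-1])

```text
time_s: 19.92
position: [553.7, 206.3, 51.3]
eef_rot: [[0.995, 0.101, -0.001], [0.101, -0.995, -0.001], [-0.001, 0.001, -1.0]]
ft_force: [-0.6, -6.4, 3.2]
grip_width: 0.424
```

Call:
apply_moves(steps=[0,0,0.0002,0,0,0,-1,0,0,0.0004,0,0,0,-1,0,0,0.0006,0,0,0,-1,0,0,0.0006,0,0,0,-1,0,0,0.0006,0,0,0,-1,0,0,0.0006,0,0,0,-1,0,0,0.0006,0,0,0,-1,0,0,0.0006,0,0,0,-1,0,0,0.0006,0,0,0,-1,0,0,0.0006,0,0,0,-1])

```text
time_s: 20.75
position: [553.8, 206.2, 50.9]
eef_rot: [[0.995, 0.101, -0.001], [0.101, -0.995, -0.002], [-0.001, 0.002, -1.0]]
ft_force: [-0.4, -5.4, 4.0]
grip_width: 0.432
```

Call:
apply_moves(steps=[0,0,0,0,0,0,-0.1,0,0,0,0,0,0,0.0,0,0,0,0,0,0,0.2,0,0,0,0,0,0,0.4,0,0,0,0,0,0,0.6,0,0,0,0,0,0,0.6,0,0,0,0,0,0,0.6,0,0,0,0,0,0,0.6,0,0,0,0,0,0,0.6,0,0,0,0,0,0,0.6])

```text
time_s: 21.58
position: [553.9, 206.2, 50.9]
eef_rot: [[0.995, 0.101, -0.001], [0.101, -0.995, -0.002], [-0.001, 0.002, -1.0]]
ft_force: [0.1, -0.1, -0.2]
grip_width: 0.801
```

Run:
```python
from h import *
s=manip.read_state()
f=manip.grab_frame("wrist")
crop(f["pixels"],210,150,450,330,"w6",3.3)
g=manip.grab_frame("side");crop(g["pixels"],230,170,330,250,"s6",8)
print(s["position"],s["ft_force"])
```

```text
w6 scale 3.3
s6 scale 8
[553.85965079 206.16485109  50.91500053] [ 0.08103129 -0.06671734 -0.20251645]
```

View pics/w6.png

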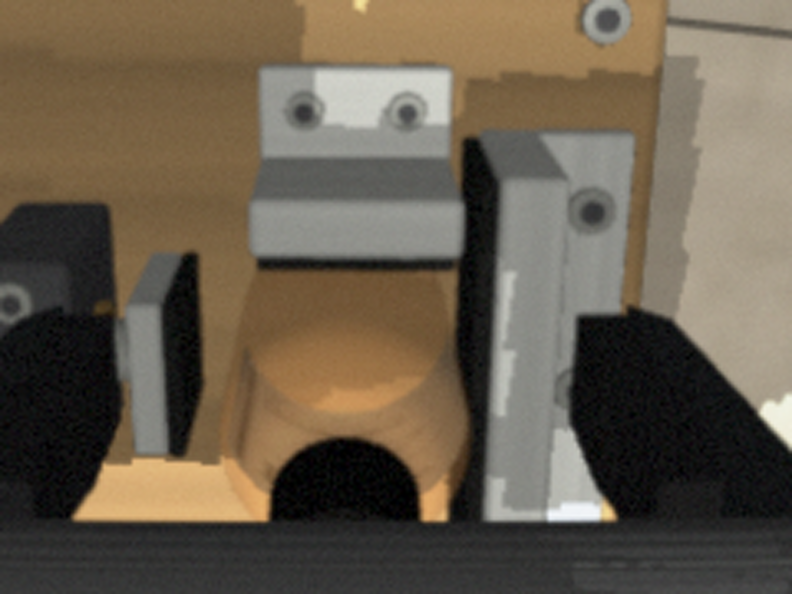

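View pics/s6.png

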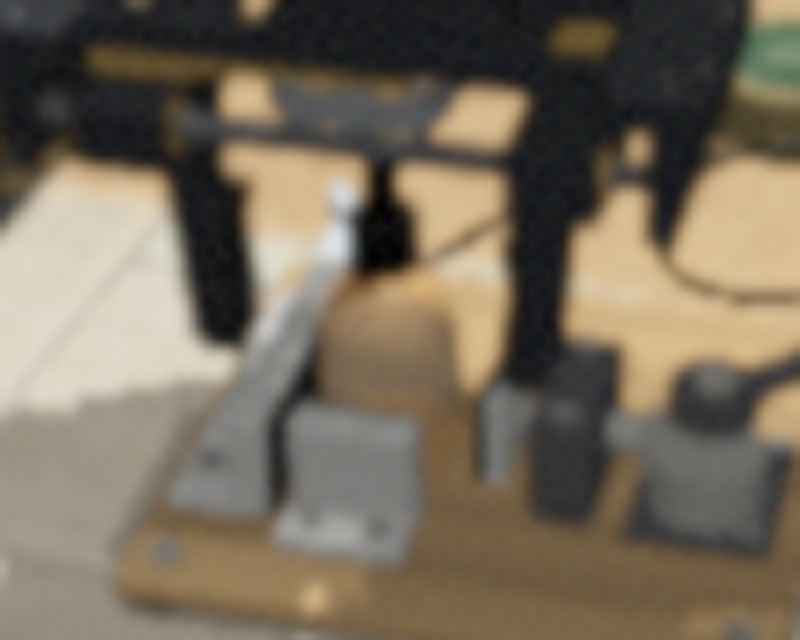

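Call:
apply_moves(steps=[0,0,-0.003,0,0,0,0.6,0,0,-0.012,0,0,0,0.6,0,0,-0.03,0,0,0,0.6,0,0,-0.055,0,0,0,0.6,0,0,-0.085,0,0,0,0.6,0,0,-0.115,0,0,0,0.6,0,0,-0.14,0,0,0,0.6,0,0,-0.15,0,0,0,0.6,0,0,-0.15,0,0,0,0.6,0,0,-0.15,0,0,0,0.6])

```text
time_s: 22.52
position: [553.6, 206.4, 200.3]
eef_rot: [[0.995, 0.101, -0.002], [0.101, -0.995, -0.002], [-0.002, 0.002, -1.0]]
ft_force: [0.3, 0.3, 0.0]
grip_width: 0.803
```

Run:
```python
from h import *
s=manip.read_state()
f=manip.grab_frame("wrist");T=wristT(f,s);np.savez("w7.npz",T=T)
cv2.imwrite("pics/w7.png",f["pixels"][:,:,::-1])
g=manip.grab_frame("side");crop(g["pixels"],230,170,330,250,"s7",8)
print(s["position"],s["eef_rot"],s["ft_force"])
```

```text
s7 scale 8
[553.63978983 206.35450162 200.29535183] [[ 0.9948771   0.10107983 -0.00155951]
 [ 0.10107702 -0.994877   -0.00178353]
 [-0.0017318   0.00161677 -0.99999719]] [0.33148802 0.26978247 0.02180229]
```

View pics/w7.png

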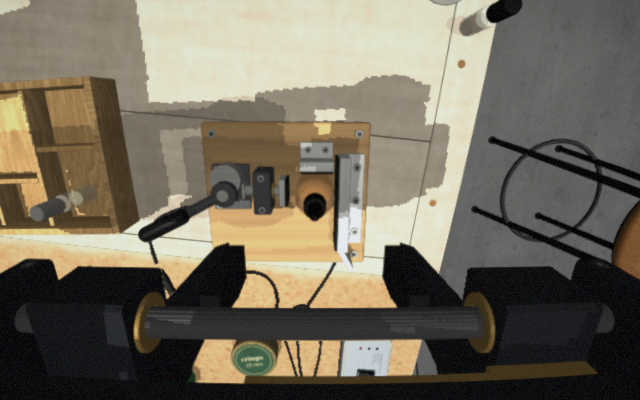

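View pics/s7.png

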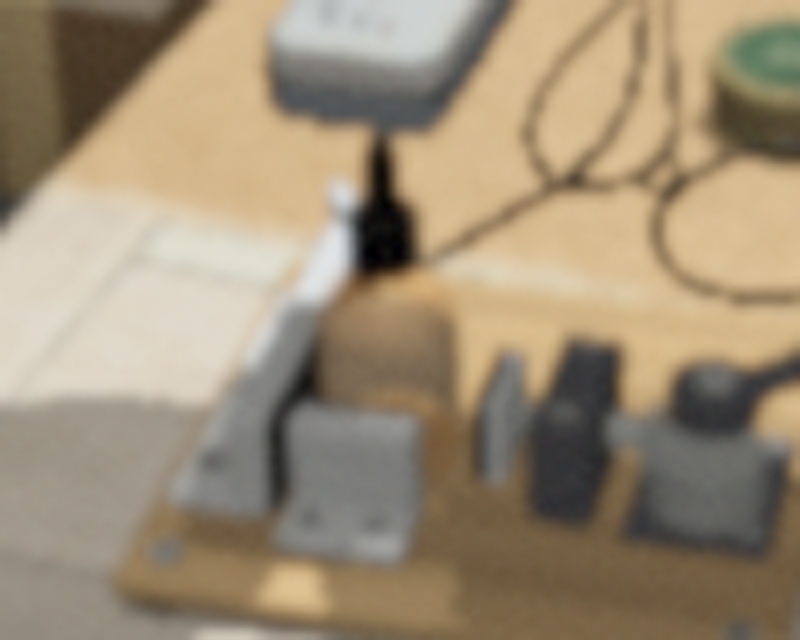

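Run:
```python
from h import *
a=cv2.imread('pics/w7.png')[:,:,::-1]
crop(a,190,115,390,265,'w7a',4)
crop(a,130,150,250,250,'w7b',6)
```

```text
w7a scale 4
w7b scale 6
```

View pics/w7a.png

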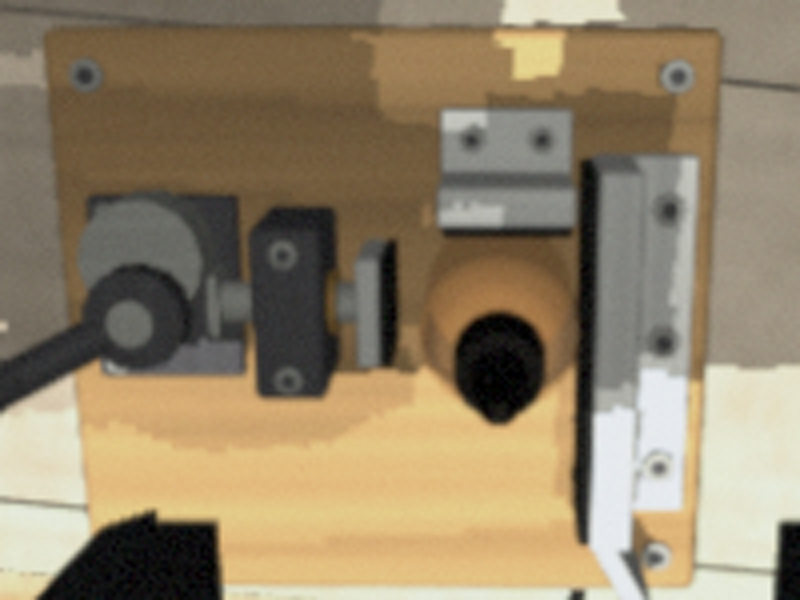

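View pics/w7b.png

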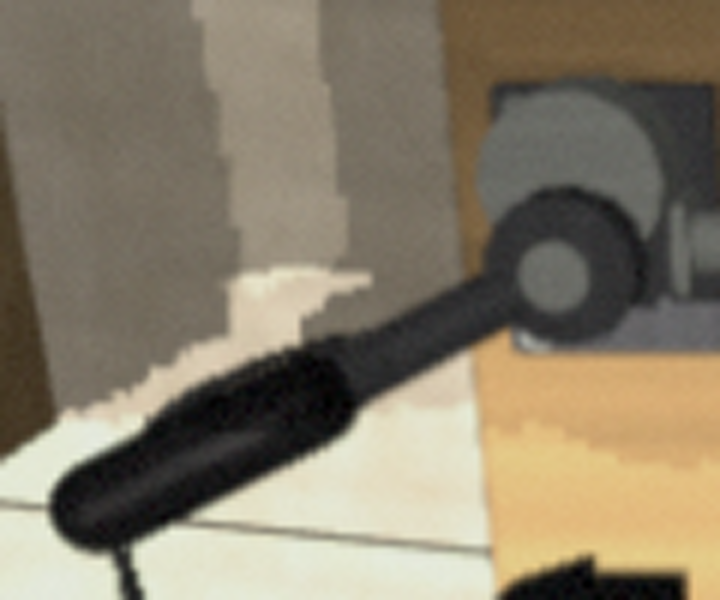

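Run:
```python
from h import *
from scipy.optimize import least_squares
f=manip.grab_frame("wrist");T=np.load("w7.npz")["T"]
A=lambda x,y:(190+x/4,115+y/4)
O=[(A(45,30),(-121,68,12)),(A(720,30),(56,68,12)),(A(92,585),(-121,-92,12)),(A(692,585),(56,-92,12))]
def W(q,P):
    c,s=np.cos(q[2]),np.sin(q[2]);return np.array([q[0]+c*P[0]-s*P[1],q[1]+s*P[0]+c*P[1],P[2]])
def res(q): return np.array([proj(f,W(q,P),T)-np.array(u) for u,P in O]).ravel()
q=least_squares(res,[556,198,.1]).x;print(q,np.degrees(q[2]));print(np.round(res(q),1))
print("stop face z42",onz(f,*A(507,228),42,T),"pred",W(q,(0,19.2,42)))
for z in(60,66.5,75):print("hub",z,onz(f,222.5,195.8,z,T))
print("pivot pred",W(q,(-91,0,66.5)))
g=onz(f,163.3,225.8,68,T);print("grip",g,"pred",W(q,(-91+62*np.cos(np.radians(205)),62*np.sin(np.radians(205)),66.5)))
print("cap",onz(f,*A(499,385),114,T))
for x,y in((90,510),(325,385)):print(onz(f,130+x/6,150+y/6,68,T))
```

```text
[5.56809503e+02 1.98454432e+02 9.73433809e-02] 5.577364890544979
[-2.  -0.8  1.4 -0.6 -0.   0.5  0.7  1.6]
stop face z42 [554.93397573 220.0570733   42.        ] pred [554.94346024 217.56353683  42.        ]
hub 60 [468.72770617 192.26362547  60.        ]
hub 66.5 [470.50994072 194.29944406  66.5       ]
hub 75 [472.84055514 196.96166838  75.        ]
pivot pred [466.24030842 189.61016751  66.5       ]
grip [414.59328221 159.29809811  68.        ] pred [412.86183868 158.07068482  66.5       ]
cap [554.71763959 204.02195262 114.        ]
[396.05493473 147.76300929  68.        ]
[435.06271049 173.19622229  68.        ]
```

Call:
apply_moves(steps=[-0.007,0.003,0,0,0,-2,0.6,-0.023,0.011,0,0,0,-5,0,-0.046,0.022,0,0,0,-9,-1,-0.072,0.034,0,0,0,-14,-1,-0.097,0.046,0,0,0,-19,-1,-0.117,0.055,0,0,0,-23,-1,-0.128,0.06,0,0,0,-24.8,-1,-0.131,0.062,0,0,0,-24.8,-1,-0.131,0.062,0,0,0,-24.8,-1,-0.131,0.062,0,0,0,-24.8,-1])

```text
time_s: 23.5
position: [429.9, 131.5, 199.4]
eef_rot: [[0.861, 0.508, -0.004], [0.508, -0.861, -0.002], [-0.005, -0.0, -1.0]]
ft_force: [0.7, 0.1, -0.8]
grip_width: 0.143
```

Run:
```python
from h import *
s=manip.read_state()
f=manip.grab_frame("wrist");T=wristT(f,s);np.savez("w8.npz",T=T)
cv2.imwrite("pics/w8.png",f["pixels"][:,:,::-1])
print(s["position"],s["eef_rot"],s["ft_force"],s["grip_width"])
piv=np.array([466.5,190.5]);th=np.radians(210.6)
for r in(42,62,78):print(proj(f,[*(piv+r*np.array([np.cos(th),np.sin(th)])),68],T))
print(proj(f,[466.5,190.5,72],T))
```

```text
[429.8931966  131.48701306 199.44450492] [[ 8.61416886e-01  5.07878730e-01 -4.48828775e-03]
 [ 5.07874488e-01 -8.61428461e-01 -2.12404521e-03]
 [-4.94509619e-03 -4.49798432e-04 -9.99987672e-01]] [ 0.70869613  0.07507021 -0.78652506] 0.14315325445114602
[336.90494692 157.35097245]
[314.01109106 157.3500837 ]
[295.71050944 157.36969932]
[385.82388785 158.16300807]
```

View pics/w8.png

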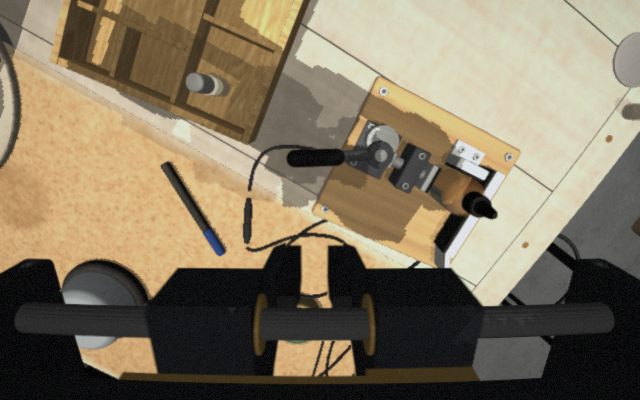

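Call:
apply_moves(steps=[0,0,0.008,-0.1,0.2,0,-1,0,0,0.025,-0.1,0.2,0,-1,0,0,0.045,-0.1,0.2,0,-1,0,0,0.07,-0.1,0.2,0,-1,0,0,0.095,-0.1,0.2,0,-1,0,0,0.115,-0.1,0.2,0,-1,0,0,0.13,-0.1,0.2,0,-1,0,0,0.138,-0.1,0.2,0,-1,0,0,0.142,-0.1,0.2,0,-1,0,0,0.143,-0.1,0.2,0,-1])

```text
time_s: 24.38
position: [429.7, 131.5, 56.0]
eef_rot: [[0.861, 0.508, -0.001], [0.508, -0.861, -0.002], [-0.002, 0.001, -1.0]]
ft_force: [0.7, 0.2, -0.8]
grip_width: 0.002
```

Run:
```python
from h import *
s=manip.read_state()
f=manip.grab_frame("wrist");cv2.imwrite("pics/w9.png",f["pixels"][:,:,::-1])
g=manip.grab_frame("side");crop(g["pixels"],230,150,390,250,"s9",5)
print(s["position"],s["eef_rot"],s["ft_force"],s["joints"])
```

```text
s9 scale 5
[429.66886638 131.45638429  56.01194981] [[ 8.61206563e-01  5.08253608e-01 -1.23493626e-03]
 [ 5.08251152e-01 -8.61206904e-01 -1.85315457e-03]
 [-2.00540813e-03  9.68291107e-04 -9.99997520e-01]] [ 0.66012591  0.17449676 -0.83984594] [  1.91204911  25.98435843 104.70908637  -0.13669391  49.38089583
 -28.54642562]
```

View pics/w9.png

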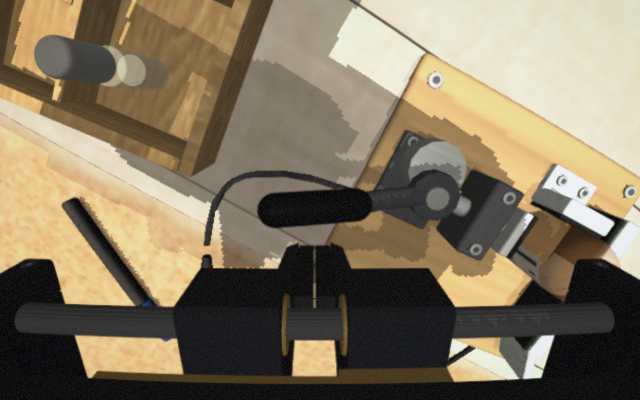

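View pics/s9.png

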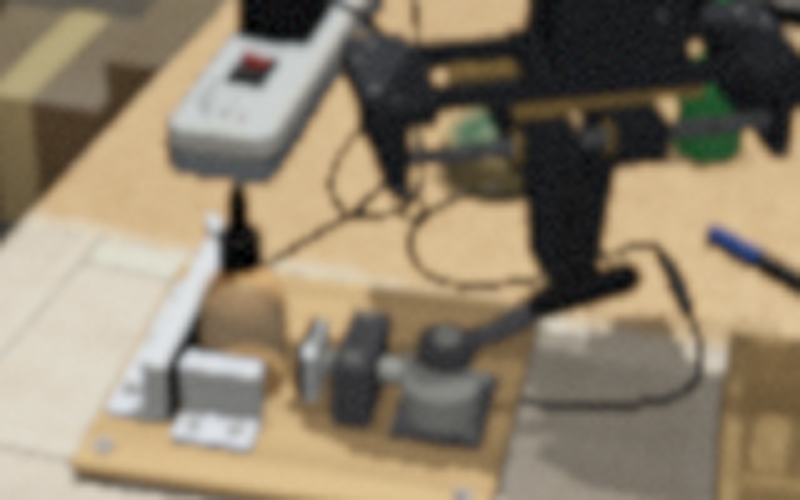

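Call:
apply_moves(steps=[0,-0.002,-0.003,0,0,0,-1,0,-0.005,-0.003,0,0,0,-1,0,-0.008,-0.003,0,0,0,-1,0,-0.01,-0.003,0,0,0,-1,0,-0.012,-0.003,0,0,0,-1,0,-0.013,-0.003,0,0,0,-1,0,-0.014,-0.003,0,0,0,-1,0,-0.015,-0.003,0,0,0,-1,0,-0.016,-0.003,0,0,0,-1,0,-0.0165,-0.003,0,0,0,-1])

```text
time_s: 25.32
position: [421.6, 145.3, 59.8]
eef_rot: [[0.861, 0.508, 0.0], [0.508, -0.861, -0.003], [-0.001, 0.002, -1.0]]
ft_force: [0.2, -5.7, 0.2]
grip_width: 0.002
```

Call:
apply_moves(steps=[-0.0005,-0.0022,0,0,0,2,-1,-0.001,-0.0043,0,0,0,4,-1,-0.0013,-0.0065,0,0,0,6,-1,-0.0016,-0.0087,0,0,0,8,-1,-0.0018,-0.0109,0,0,0,10,-1,-0.002,-0.0132,0,0,0,12,-1,-0.002,-0.0154,0,0,0,14,-1,-0.002,-0.0176,0,0,0,16,-1,-0.0019,-0.0198,0,0,0,18,-1,-0.0018,-0.022,0,0,0,20,-1])

```text
time_s: 26.15
position: [408.9, 162.8, 59.8]
eef_rot: [[0.983, 0.181, 0.0], [0.181, -0.983, -0.004], [-0.0, 0.004, -1.0]]
ft_force: [0.8, -6.4, 1.2]
grip_width: 0.006
```

```bash
cat >> h.py <<'E'
def arc():
    s=manip.read_state();d=s["position"][:2]-np.array([466.5,190.5]);R=s["eef_rot"]
    x,y=R[:2,0]@d,R[:2,1]@d
    F=s["ft_force"]; print("R",-x,"s",y,"lever world angle",np.degrees(np.arctan2(R[1,0],R[0,0]))+180,"push",F@R[:,1],"rad",F@R[:,0],"fz",F[2],"t",s["time_s"],"z",s["position"][2])
E
python3 -c "
from h import *
arc()"
```

```text
R 61.71163996940816 s 16.78984445829358 lever world angle 190.45595918992825 push 6.466613000098912 rad -0.4121231803940761 fz 1.1567860798718541 t 26.15 z 59.8035111212769
```

Call:
apply_moves(steps=[-0.0005,-0.0025,0,0,0,2,-1,-0.001,-0.0048,0,0,0,4,-1,-0.0013,-0.007,0,0,0,6,-1,-0.0016,-0.0092,0,0,0,8,-1,-0.0018,-0.0114,0,0,0,10,-1,-0.002,-0.0137,0,0,0,12,-1,-0.002,-0.0159,0,0,0,14,-1,-0.002,-0.0181,0,0,0,16,-1,-0.0019,-0.0203,0,0,0,18,-1,-0.0018,-0.0225,0,0,0,20,-1])

```text
time_s: 26.98
position: [402.8, 184.0, 59.8]
eef_rot: [[0.986, -0.168, -0.0], [-0.168, -0.986, -0.005], [0.001, 0.005, -1.0]]
ft_force: [-0.3, -8.7, 2.2]
grip_width: 0.006
```

```bash
python3 -c "
from h import *
arc()"
```

```text
R 61.66807471736222 s 17.109937686416398 lever world angle 170.35187998151073 push 8.593847312665442 rad 1.1934842994969854 fz 2.179675981858218 t 26.9833 z 59.75499056565588
```

Call:
apply_moves(steps=[-0.0005,-0.0025,0,0,0,2,-1,-0.001,-0.0048,0,0,0,4,-1,-0.0013,-0.007,0,0,0,6,-1,-0.0016,-0.0092,0,0,0,8,-1,-0.0018,-0.0114,0,0,0,10,-1,-0.002,-0.0137,0,0,0,12,-1,-0.002,-0.0159,0,0,0,14,-1,-0.002,-0.0181,0,0,0,16,-1,-0.002,-0.0181,0,0,0,16,-1,-0.002,-0.0181,0,0,0,16,-1])

```text
time_s: 27.82
position: [403.5, 201.5, 59.7]
eef_rot: [[0.901, -0.433, -0.001], [-0.433, -0.901, -0.007], [0.002, 0.006, -1.0]]
ft_force: [-1.5, -7.3, 4.3]
grip_width: 0.004
```

```bash
python3 -c "
from h import *
arc()"
```

```text
R 61.56701928958038 s 17.33781218981892 lever world angle 154.35390061712584 push 7.284017286540758 rad 1.870326795808827 fz 4.3486902375880225 t 27.8167 z 59.68632304805728
```

Call:
apply_moves(steps=[-0.0003,-0.0015,0,0,0,1.2,-1,-0.0006,-0.003,0,0,0,2.4,-1,-0.0009,-0.0043,0,0,0,3.6,-1,-0.0011,-0.0057,0,0,0,4.8,-1,-0.0013,-0.007,0,0,0,6,-1,-0.0016,-0.0092,0,0,0,8,-1,-0.0016,-0.0092,0,0,0,8,-1,-0.0016,-0.0092,0,0,0,8,-1,-0.0016,-0.0092,0,0,0,8,-1,-0.0016,-0.0092,0,0,0,8,-1])

```text
time_s: 28.65
position: [405.5, 209.8, 59.6]
eef_rot: [[0.832, -0.554, -0.003], [-0.554, -0.832, -0.008], [0.002, 0.008, -1.0]]
ft_force: [-1.8, -6.9, 4.2]
grip_width: 0.002
```

```bash
python3 -c "
from h import *
arc()"
```

```text
R 61.47302050817894 s 17.74135426499955 lever world angle 146.35361787836993 push 6.824237077373236 rad 2.3164180274389365 fz 4.248948328601481 t 28.65 z 59.64809765609054
```

Call:
apply_moves(steps=[-0.0003,-0.0015,0,0,0,1.2,-1,-0.0006,-0.003,0,0,0,2.4,-1,-0.0009,-0.0043,0,0,0,3.6,-1,-0.0011,-0.0057,0,0,0,4.8,-1,-0.0013,-0.007,0,0,0,6,-1,-0.0013,-0.0071,0,0,0,6,-1,-0.0013,-0.0071,0,0,0,6,-1,-0.0013,-0.0071,0,0,0,6,-1,-0.0013,-0.0071,0,0,0,6,-1,-0.0013,-0.0071,0,0,0,6,-1])

```text
time_s: 29.48
position: [407.6, 215.8, 59.6]
eef_rot: [[0.77, -0.638, -0.005], [-0.638, -0.77, -0.009], [0.002, 0.01, -1.0]]
ft_force: [-2.1, -5.8, 4.0]
grip_width: 0.003
```

```bash
python3 -c "
from h import *
arc()"
```

```text
R 61.46005723063415 s 18.087357173178276 lever world angle 140.3542818804899 push 5.90147985235219 rad 2.0844893417278665 fz 4.0163912901969985 t 29.4833 z 59.58895495848255
```

Call:
apply_moves(steps=[-0.0003,-0.0016,0,0.1,0,1.2,-1,-0.0006,-0.0032,0,0.1,0,2.4,-1,-0.0009,-0.0046,0,0.1,0,3.6,-1,-0.0011,-0.006,0,0.1,0,4.8,-1,-0.0013,-0.0073,0,0.1,0,6,-1,-0.0013,-0.0074,0,0.1,0,6,-1,-0.0013,-0.0074,0,0.1,0,6,-1,-0.0013,-0.0074,0,0.1,0,6,-1,-0.0013,-0.0074,0,0.1,0,6,-1,-0.0013,-0.0074,0,0.1,0,6,-1])

```text
time_s: 30.32
position: [410.5, 221.8, 59.4]
eef_rot: [[0.699, -0.715, -0.006], [-0.715, -0.699, -0.009], [0.003, 0.01, -1.0]]
ft_force: [-2.9, -4.4, 3.8]
grip_width: 0.005
```

```bash
python3 -c "
from h import *
arc()"
```

```text
R 61.50638286037452 s 18.123043041575457 lever world angle 134.34391525357614 push 5.189836011568232 rad 1.0985765837409285 fz 3.769811944917695 t 30.3167 z 59.44723535293132
```

Call:
apply_moves(steps=[-0.0003,-0.0016,0,0.1,0,1.2,-1,-0.0006,-0.0032,0,0.1,0,2.4,-1,-0.0009,-0.0046,0,0.1,0,3.6,-1,-0.0011,-0.006,0,0.1,0,4.8,-1,-0.0013,-0.0073,0,0.1,0,6,-1,-0.0013,-0.0074,0,0.1,0,6,-1,-0.0013,-0.0074,0,0.1,0,6,-1,-0.0013,-0.0074,0,0.1,0,6,-1,-0.0013,-0.0074,0,0.1,0,6,-1,-0.0013,-0.0074,0,0.1,0,6,-1])

```text
time_s: 31.15
position: [414.5, 227.9, 59.3]
eef_rot: [[0.621, -0.784, -0.005], [-0.784, -0.62, -0.008], [0.003, 0.009, -1.0]]
ft_force: [-4.0, -2.9, 3.1]
grip_width: 0.003
```

```bash
python3 -c "
from h import *
arc()"
```

```text
R 61.5637375377431 s 17.560061782364517 lever world angle 128.35604088358497 push 4.96839919437418 rad -0.15105480224932039 fz 3.0719661116610615 t 31.15 z 59.264115155617624
```

Call:
apply_moves(steps=[-0.0003,-0.0015,0,0.1,0,1.2,-1,-0.0006,-0.003,0,0.1,0,2.4,-1,-0.0009,-0.0043,0,0.1,0,3.6,-1,-0.0011,-0.0057,0,0.1,0,4.8,-1,-0.0011,-0.0058,0,0.1,0,5,-1,-0.0011,-0.0058,0,0.1,0,5,-1,-0.0011,-0.0058,0,0.1,0,5,-1,-0.0011,-0.0058,0,0.1,0,5,-1,-0.0011,-0.0058,0,0.1,0,5,-1,-0.0011,-0.0058,0,0.1,0,5,-1])

```text
time_s: 31.98
position: [418.5, 232.4, 59.2]
eef_rot: [[0.55, -0.835, -0.004], [-0.835, -0.55, -0.007], [0.004, 0.007, -1.0]]
ft_force: [-1.4, 0.1, -0.1]
grip_width: 0.004
```

```bash
python3 -c "
from h import *
arc()"
```

```text
R 61.38004804112271 s 17.094873798278453 lever world angle 123.35997775579139 push 1.1640236194546514 rad -0.8582490124424764 fz -0.13108542460542655 t 31.9833 z 59.19820293680117
```

Run:
```python
from h import *
f=manip.grab_frame("wrist");cv2.imwrite("pics/w10.png",f["pixels"][:,:,::-1])
g=manip.grab_frame("side");crop(g["pixels"],230,150,390,250,"s10",5)
```

```text
s10 scale 5
```

View pics/w10.png

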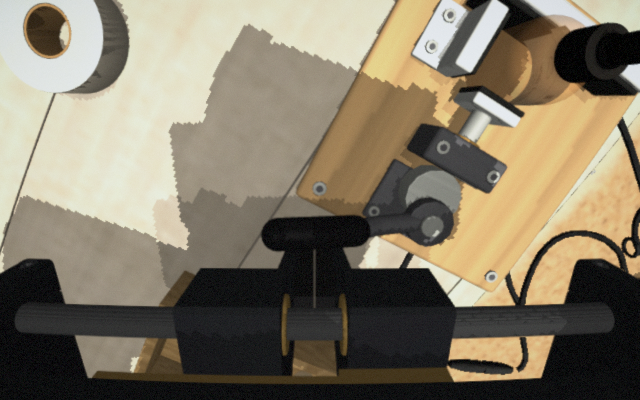

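View pics/s10.png

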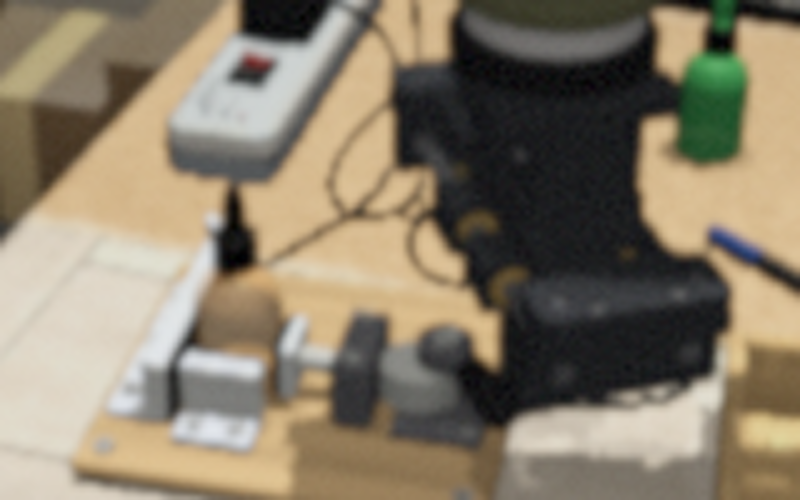

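Run:
```python
from h import *
f=manip.grab_frame("wrist");M=np.array(f["mount"])
for y in (-17,-20,-28):print(y,proj(f,[0,y,-19],M),proj(f,[0,y,-7],M))
arc()
```

```text
-17 [312.78960744 247.60015587] [312.89452655 236.72526048]
-20 [312.77931207 241.28149275] [312.88575592 230.81994461]
-28 [312.75147862 224.00336635] [312.8620783  214.70961242]
R 61.360409981177284 s 17.165900541068794 lever world angle 123.35909638910229 push 0.9906630066088904 rad 0.15881371210797435 fz 0.4484916432836128 t 32.1333 z 59.202558944330974
```

Call:
apply_moves(steps=[-0.0001,-0.0005,0,0,0,0.5,-1,-0.0003,-0.001,0,0,0,1,-1,-0.0004,-0.0016,0,0,0,1.5,-1,-0.0005,-0.0022,0,0,0,2,-1,-0.0006,-0.0027,0,0,0,2.5,-1,-0.0007,-0.0032,0,0,0,3,-1,-0.0007,-0.0032,0,0,0,3,-1,-0.0007,-0.0032,0,0,0,3,-1,-0.0007,-0.0032,0,0,0,3,-1,-0.0007,-0.0032,0,0,0,3,-1])

```text
time_s: 32.97
position: [420.9, 234.7, 59.2]
eef_rot: [[0.505, -0.863, -0.003], [-0.863, -0.505, -0.007], [0.004, 0.006, -1.0]]
ft_force: [-1.0, -0.7, -0.1]
grip_width: 0.007
```

Run:
```python
from h import *
arc()
f=manip.grab_frame("wrist");crop(f["pixels"],220,180,460,340,"w11",3)
```

```text
R 61.22066899418209 s 17.034751050082946 lever world angle 120.36189374798188 push 1.2239424037855784 rad 0.09624362164349677 fz -0.13142519600249997 t 32.9667 z 59.21220693820571
w11 scale 3
```

View pics/w11.png

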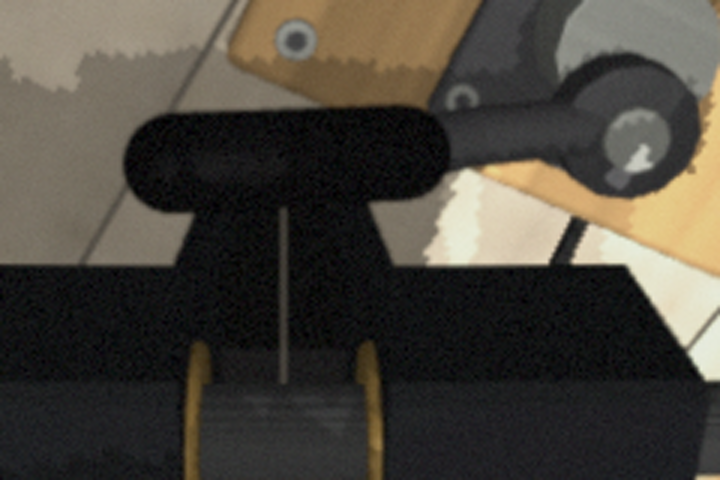

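Call:
apply_moves(steps=[-0.0001,-0.0005,0,0,0,0.5,-1,-0.0003,-0.001,0,0,0,1,-1,-0.0004,-0.0016,0,0,0,1.5,-1,-0.0005,-0.0022,0,0,0,2,-1,-0.0006,-0.0027,0,0,0,2.5,-1,-0.0007,-0.0032,0,0,0,3,-1,-0.0007,-0.0032,0,0,0,3,-1,-0.0007,-0.0032,0,0,0,3,-1,-0.0007,-0.0032,0,0,0,3,-1,-0.0007,-0.0032,0,0,0,3,-1])

```text
time_s: 33.85
position: [423.3, 236.9, 59.2]
eef_rot: [[0.46, -0.888, -0.003], [-0.888, -0.46, -0.007], [0.005, 0.006, -1.0]]
ft_force: [-0.1, 0.4, -0.3]
grip_width: 0.001
```

Run:
```python
from h import *
arc()
f=manip.grab_frame("wrist");crop(f["pixels"],220,180,460,340,"w12",3)
```

```text
R 61.08877309349405 s 17.0716400282868 lever world angle 117.3645375544224 push -0.09922834951746687 rad -0.40473100605908524 fz -0.3179624129921435 t 33.85 z 59.19169688884961
w12 scale 3
```

View pics/w12.png

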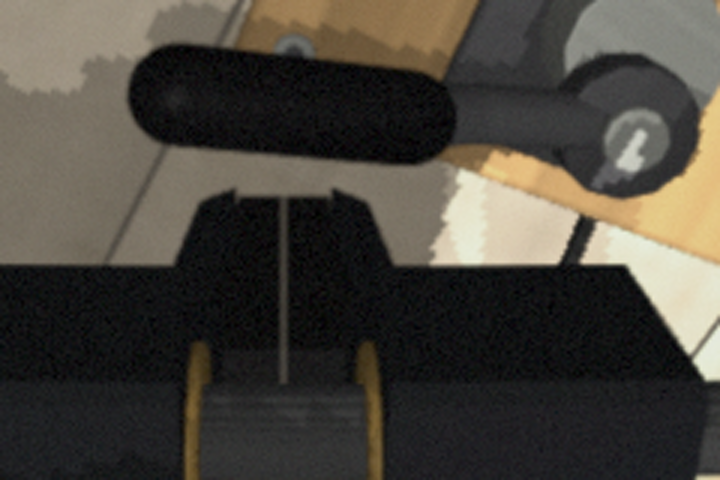

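The lever has snapped on ahead of the fingers and the push force is zero. I'll back off and then lift.

Call:
apply_moves(steps=[0,0.003,0,0,0,0,-1,0,0.008,0,0,0,0,-1,0,0.015,0,0,0,0,-1,0,0.02,0,0,0,0,-1,0,0.02,-0.01,0,0,0,-1,0,0.02,-0.03,0,0,0,-1,0,0.02,-0.06,0,0,0,-1,0,0.02,-0.09,0,0,0,-1,0,0.02,-0.12,0,0,0,-1,0,0.02,-0.14,0,0,0,-1])

```text
time_s: 34.73
position: [405.8, 228.6, 201.9]
eef_rot: [[0.46, -0.888, -0.001], [-0.888, -0.46, -0.006], [0.005, 0.003, -1.0]]
ft_force: [0.3, -0.4, 0.8]
grip_width: 0.003
```

Call:
apply_moves(steps=[0,0.01,-0.005,0,0,-3,-1,0,0.03,-0.01,0,0,-7,-1,0,0.05,-0.01,0,0,-11,-1,0,0.06,-0.01,0,0,-14,-1,0,0.06,-0.01,0,0,-14,-1,0,0.06,-0.01,0,0,-14,-1,0,0.06,-0.01,0,0,-14,-1,0,0.06,-0.01,0,0,-14,-1,0,0.06,-0.01,0,0,-14,-1,0,0.06,-0.01,0,0,-14,-1])

```text
time_s: 35.57
position: [352.8, 201.2, 212.0]
eef_rot: [[0.661, -0.751, -0.001], [-0.751, -0.661, -0.006], [0.004, 0.005, -1.0]]
ft_force: [-0.7, 0.1, 0.3]
grip_width: 0.003
```

Run:
```python
from h import *
s=manip.read_state();print(s["position"],s["ft_force"],s["time_s"])
f=manip.grab_frame("wrist");cv2.imwrite("pics/w13.png",f["pixels"][:,:,::-1])
g=manip.grab_frame("side");crop(g["pixels"],230,150,390,250,"s13",5)
g=manip.grab_frame("top");crop(g["pixels"],240,130,480,310,"t13",3.3)
```

```text
[352.82869056 201.21696382 211.95590389] [-0.71401361  0.09448198  0.30857508] 35.5667
s13 scale 5
t13 scale 3.3
```

View pics/w13.png

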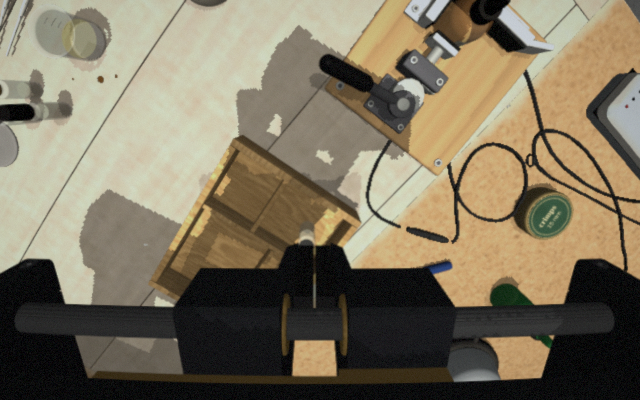

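View pics/s13.png

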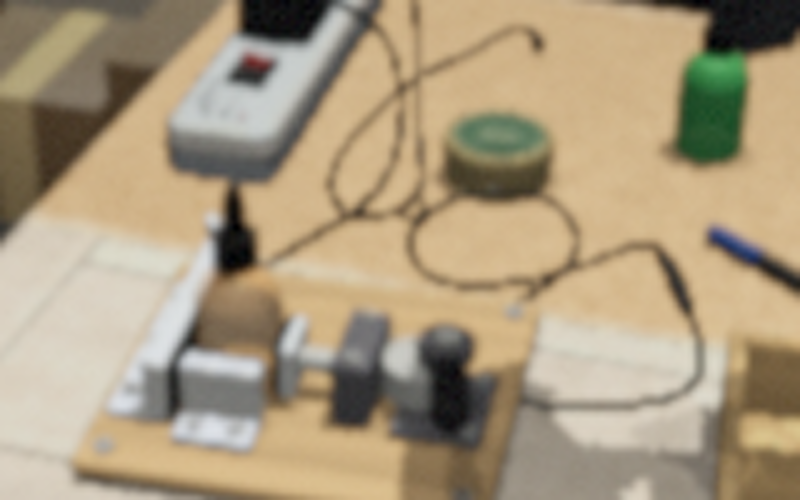

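View pics/t13.png

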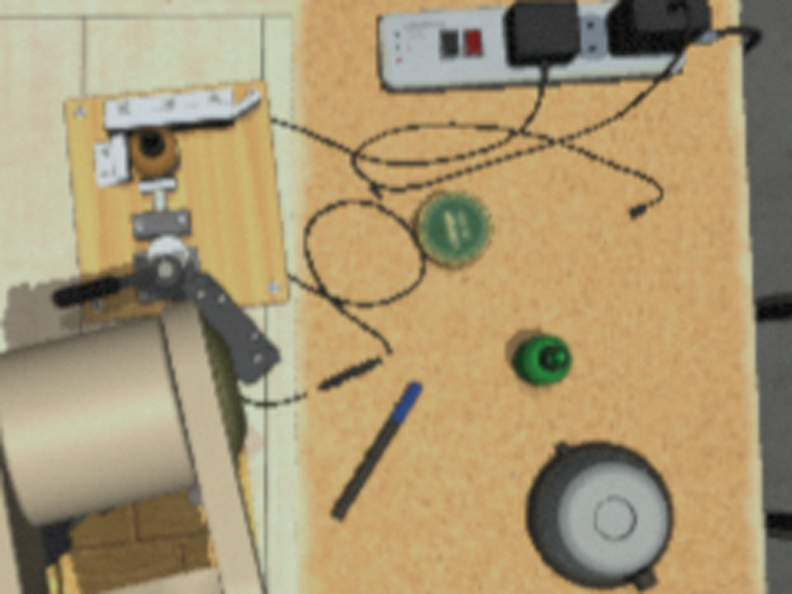

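Run:
```python
from h import *
g=manip.grab_frame("top");crop(g["pixels"],255,150,335,225,"t14",8)
# bottle top/body predicted if seated; q from stop features
q=[556.3,199.5,np.radians(5.6)]
def W(P):
    c,s=np.cos(q[2]),np.sin(q[2]);return np.array([q[0]+c*P[0]-s*P[1],q[1]+s*P[0]+c*P[1],P[2]])
for n,P in dict(bulb=(0,0,114),shoulderL=(0,19.2,75),shoulderR=(0,-19.2,75),stopA=(-17,19.2,42),stopB=(17,19.2,42),c1=(56,68,12),c2=(-121,-92,12)).items():
    print(n,((proj(g,W(P))-[255,150])*8).round())
```

```text
t14 scale 8
bulb [238. 171.]
shoulderL [183. 201.]
shoulderR [308. 188.]
stopA [196. 273.]
stopB [185. 166.]
c1 [31. 81.]
c2 [581. 572.]
```

View pics/t14.png

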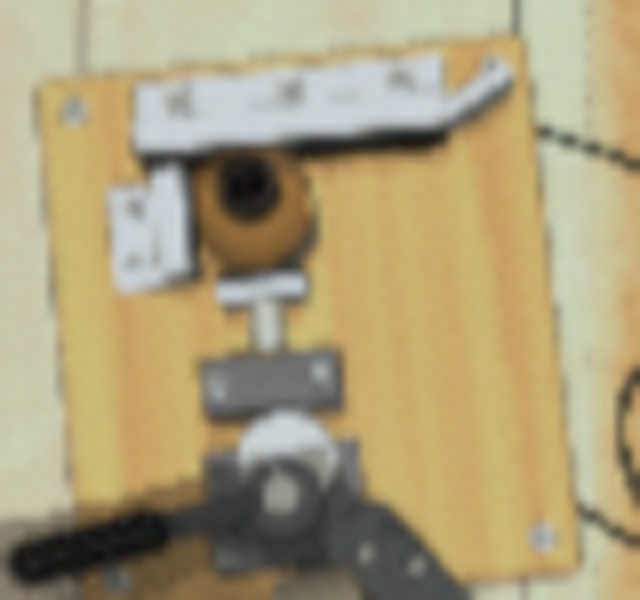

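```bash
python3 -c "
from workcell import manip
s=manip.read_state();print(s['time_s'],s['ft_force']);print(manip.job_done())"
```

```text
35.7667 [0.14462966 0.18820585 1.23186003]
the job is handed in; nothing more can be done
None
```

The bottle is clamped and the job is handed in. It took about 36 s of robot time, out of the 72 s allowed.

- **Bottle:** I set the amber bottle down at the mouth. With about 7 N I touched it to the fence to locate it, then backed off 2 mm. I slid it at a few mm/s until it met the end stop with about 6 N, and let go there.
- **Lever:** I pushed the lever with closed fingers. The push peaked at about 8.6 N, eased to about 1 N and then dropped to zero. It snapped ahead of the fingers at about 93° of swing, and I followed it no further.
- **Last checks:** After I backed off and lifted clear, the lever stayed shut. The pad was on the bottle, which stood upright against the fence. In the top view the bottle was within about 0.5 mm of the expected seated position. The green bottle and tin look unmoved; I did not re-measure the label roll. The force reading was near zero.
- **Disagreement:** The stop was met with the tool about 6–7 mm further along than the first camera estimate of the seat. I put this down to the bottle sitting off-centre in the fingers and to calibration tilt. The contact force and the top view both say it is home.

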